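Make up two sugar-craft class kits

ROBOT

A 6-joint arm with a two-finger parallel gripper is mounted at the origin on a cart in front of the work surface, level with it; the furniture and walls round the work are solid. World frame = base frame: x ahead of the robot, y to its left, z up, the work surface at z = 0. Lengths are in mm, angles in rad, forces in N, time in s.
With the tool pointing down it reaches from about 275 to 750 mm from the base axis. Payload 10.2 kg.
Tool frame: the origin (TCP) lies at the very end of the fingers, on their centre line; the grasp point (between the pads) lies 19 mm behind it; z points along the fingers, x is the direction in which the jaws open and shut, and the axes are right-handed (so a half turn about z gives the same grasp; the last joint's range is limited). The gripper opens to 85 mm and grips with 20 to 120 N. Pads are 22 mm wide; open, the fingers measure 114 mm over their backs; the gripper's body (76 mm by 85 mm) begins 54 mm behind the grasp point. The pads swing forward as they close: fully open they stand 13 mm farther back than shut.
Start: joints at [-1.453, 0.313, 1.498, -0, 1.331, -0.223], TCP at [175.464, -494.817, 231.294] pointing down, gripper open.
Joint ranges: [-2.94, 2.94], [-0.97, 2.17], [0.19, 2.56], [-1.23, 4.37], [0.02, 3.11], [-2.88, 2.88]. Speed limits (rad/s): [2.39, 2.39, 3.01, 3.14, 3.14, 3.14].

INTERFACE

Orientations are given as a unit quaternion [w, x, y, z].
In Python, from rig import ctrl, cams gives the robot as it stands.
- The arm moves only by the tool play_rows, never from a script. Its argument "steps" is a list of rows, each a list of 2 entries, a list of its own where there are three numbers: the shift along the tool's x, y, z normalised to -1 to 1, where 1 is 0.75 m, then the turn, a rotation vector about the tool's x, y, z normalised to -1 to 1, where 1 is 45 degrees. A call has 1 to 20 rows; each row shifts and turns the commanded pose from where the row before left it, along the tool's axes as they then stand; what a row does not reach is not made up. A row lasts 1/10 s, in which the tool goes at most 50 mm and 8.59 degrees, less where a joint would pass 70% of its speed; a pose out of reach is approached as far as the arm can. A call with a number of a shift or a turn outside -1 to 1 is refused whole. A call with a gripper value outside its range is refused whole. "grip" is the closure, from 0 (fully open) to 1 (shut), set as the call begins (left out, the last holds). The fingers move at their own pace and stop on an object; "squeeze" is the grip in N (left out, the last holds). Time passes only in rows, so rows that do not move let the fingers close. It gives the time, the measured TCP pose, the force and the opening at its end, in the units of the state.
- ctrl.sense(): the state, without advancing time (a new reading comes with each control period).
- cams.capture(name): name is "scene" or "top"; returns the picture (384x512x3 uint8, red, green, blue); there is no depth.
- cams.camera_info(name): a dict with "fx", "fy", "cx", "cy" (pixels), "xyz" and "attitude" of the camera in the world. Camera axes: x right, y up, looking along -z (the intrinsics and any distortion apply to the point x, -y, -z); pixel columns grow to the right and rows downward; lengths in mm; the calibration is good to about 2 mm. A picture is of the moment at which its call begins. camera_info takes no time and is no camera call.
- ctrl.finish_job(): hands the job in, once; it reports no verdict.
Trained networks look in the newest picture that a camera, given by its name, has taken for a name from the list of things; names that differ only in an ending like _2 or _b are one class to them, and where a whole thing is asked for, a point or a joint stands for the part that bears it (a point fixed in the world has none). Each returns a list of dicts, best first, with "p" (0 to 1); they miss things now and then, are a little off and sometimes report something else, mostly with a low value. They report only what shows in the picture. A call takes as long as a camera call. They do not tell look-alikes from the thing itself.
- cams.search_frame(camera, thing): "rect" ([centre column, centre row, width, height] in pixels, round what is visible of it).
- cams.tip_of(camera, thing): "pixel" ([column, row] in pixels: a listed point, or the origin of a listed thing).
The state is a dict: "time_s": time; "joints": joint angles; "dq": joint speeds; "tau": joint torques, N m; "eef_pos": TCP position; "ee_rot": TCP orientation; "force": force on the tool from outside, world axes, zero at the start; "wrist_torque": the same for the moment, N m; "grip_width": opening from 0.0 (shut) to 1.0 (fully open).
Only numpy, scipy, OpenCV 4.12 (cv2) and the standard library are available. Lean on these libraries where they do the work, as an engineer would, in place of code of your own. Each camera call takes 0.05 s, during which the arm holds its last target.

TASK

Make up the two class kits from the stock on the worktop: the red paint bottle and the pink blossom cutter go in the pink tray; the silver paint bottle, the plain round cutter and the black-lidded pot go in the blue tray. In each tray the bottle stands in the middle pocket and every other piece has an end pocket to itself, all upright and flat on the pocket floor, set down gently rather than dropped. Leave the white-lidded pot and the plunger cutter standing where they are.

Things in the scene. Friction and masses are not known exactly. Their poses are not given: they have to be found in the camera images.
- tray_pink: pink kit tray, fixed to the worktop: 78 mm (x) by 206 mm (y), 10 mm high, open on top. Origin: centre of its underside. Three equal pockets in a row along its y, centres at y = -67, 0 and +67 mm, each 70 mm (x) by 64 mm (y) inside. Floor 3 mm thick; outer walls 4 mm thick, 10 mm high; dividers 3 mm thick, 9 mm high; a 5 mm lip at each end. The same either way round
- tray_blue: blue kit tray, fixed to the worktop: 78 mm (x) by 206 mm (y), 10 mm high, open on top. Origin: centre of its underside. Three equal pockets in a row along its y, centres at y = -67, 0 and +67 mm, each 70 mm (x) by 64 mm (y) inside. Floor 3 mm thick; outer walls 4 mm thick, 10 mm high; dividers 3 mm thick, 9 mm high; a 5 mm lip at each end. The same either way round
- paint_ruby: paint bottle of crimson-red glass with a black cap, standing, 35 mm across the body (cylindrical, grasp it there), 63 mm tall, about 50 g. Origin: centre of its underside; z is up
- paint_silver: paint bottle of silvery pale-grey glass with a white cap, standing, 35 mm across the body (cylindrical, grasp it there), 63 mm tall, about 50 g. Origin: centre of its underside; z is up
- blossom_cutter: hot-pink blossom-shaped (five-lobed) open cutter, 44 mm across, 20 mm high, about 20 g; grasp across its outside at any angle. Origin: centre of its underside; z is up
- round_cutter_1: plain round tin cutter, a silvery ring 32 mm across with a rolled top rim 36 mm across, 23 mm high, about 20 g; grasp across its outside. Origin: centre of its underside; z is up
- lustre_sky: small round pot with a BLACK lid and a sky-blue band, 38 mm across the lid (the upper 13 mm), 36 mm below it, 31 mm tall, about 30 g; grasp the lid. Origin: centre of its underside; z is up
- lustre_rose: small round pot with a WHITE lid and a pink band, 38 mm across, 31 mm tall; belongs to neither kit, to be left standing. Origin: centre of its underside; z is up
- plunger_cutter: plunger cutter: white body with a teal knob on top, 33 mm across, 57 mm tall; belongs to neither kit, to be left standing. Origin: centre of its underside; z is up
There are look-alikes about, which are no part of the job. Several things have the shape of the blossom_cutter; the one meant has the colours described above.

How it is judged (in metres and radians):
At the end, for the whole second after the job is handed in: Pieces in their trays: bottles within 20 mm of the middle pocket's centre, others within 22 mm of an end pocket's, one each (25 mm across the tray); underside under 6 mm up, within 0.1 rad of upright, at rest; white-lidded pot and plunger cutter within 20 mm of their start (y of paint_ruby in the frame of tray_pink between -0.02 and 0.02 m and x of paint_ruby in the frame of tray_pink between -0.025 and 0.025 m and z of paint_ruby in the frame of tray_pink between 0 and 0.006 m and angle between each of paint_ruby, paint_silver's own z axis and vertical below 0.1 rad and linear speed of each of paint_ruby, paint_silver below 0.03 m/s and ((y of blossom_cutter in the frame of tray_pink between 0.045 and 0.089 m and x of blossom_cutter in the frame of tray_pink between -0.025 and 0.025 m and z of blossom_cutter in the frame of tray_pink between 0 and 0.006 m and angle between blossom_cutter's own z axis and vertical below 0.1 rad and linear speed of blossom_cutter below 0.03 m/s) or (y of blossom_cutter in the frame of tray_pink between -0.089 and -0.045 m and x of blossom_cutter in the frame of tray_pink between -0.025 and 0.025 m and z of blossom_cutter in the frame of tray_pink between 0 and 0.006 m and angle between blossom_cutter's own z axis and vertical below 0.1 rad and linear speed of blossom_cutter below 0.03 m/s)) and y of paint_silver in the frame of tray_blue between -0.02 and 0.02 m and x of paint_silver in the frame of tray_blue between -0.025 and 0.025 m and z of paint_silver in the frame of tray_blue between 0 and 0.006 m and (((y of round_cutter_1 in the frame of tray_blue between 0.045 and 0.089 m and x of round_cutter_1 in the frame of tray_blue between -0.025 and 0.025 m and z of round_cutter_1 in the frame of tray_blue between 0 and 0.006 m and angle between round_cutter_1's own z axis and vertical below 0.1 rad and linear speed of round_cutter_1 below 0.03 m/s) and (y of lustre_sky in the frame of tray_blue between -0.089 and -0.045 m and x of lustre_sky in the frame of tray_blue between -0.025 and 0.025 m and z of lustre_sky in the frame of tray_blue between 0 and 0.006 m and angle between lustre_sky's own z axis and vertical below 0.1 rad and linear speed of lustre_sky below 0.03 m/s)) or ((y of round_cutter_1 in the frame of tray_blue between -0.089 and -0.045 m and x of round_cutter_1 in the frame of tray_blue between -0.025 and 0.025 m and z of round_cutter_1 in the frame of tray_blue between 0 and 0.006 m and angle between round_cutter_1's own z axis and vertical below 0.1 rad and linear speed of round_cutter_1 below 0.03 m/s) and (y of lustre_sky in the frame of tray_blue between 0.045 and 0.089 m and x of lustre_sky in the frame of tray_blue between -0.025 and 0.025 m and z of lustre_sky in the frame of tray_blue between 0 and 0.006 m and angle between lustre_sky's own z axis and vertical below 0.1 rad and linear speed of lustre_sky below 0.03 m/s))) and distance of each of lustre_rose, plunger_cutter from where it was at the start of the episode below 0.02 m); the robot touches nothing.
It fails at once if the white-lidded pot is shifted by more than 20 mm or tipped (distance of lustre_rose from where it was at the start of the episode above 0.02 m or angle between lustre_rose's own z axis and vertical above 0.3 rad).
It fails at once if the plunger cutter is shifted by more than 20 mm or tipped (distance of plunger_cutter from where it was at the start of the episode above 0.02 m or angle between plunger_cutter's own z axis and vertical above 0.3 rad).
It fails at once if a kit piece is dropped (falls freely by more than about 25 mm) ((linear speed of paint_ruby above 0.7 m/s and contact force between paint_ruby and the fingers below 0.05 N) or (linear speed of paint_silver above 0.7 m/s and contact force between paint_silver and the fingers below 0.05 N) or (linear speed of blossom_cutter above 0.7 m/s and contact force between blossom_cutter and the fingers below 0.05 N) or (linear speed of round_cutter_1 above 0.7 m/s and contact force between round_cutter_1 and the fingers below 0.05 N) or (linear speed of lustre_sky above 0.7 m/s and contact force between lustre_sky and the fingers below 0.05 N)).
It also fails if it takes over 115 s, if anything falls off the work surface, if the arm or the gripper's body presses on something with over 40 N, if the wrist force passes 120 N, or if a joint passes its speed limit or range.

## Working session

There is one attempt and no reset: what is moved stays moved. The work goes in short steps, Python scripts to look and compute and a tool call to move; the robot and the scene stay as the last step left them, time stands still between calls to the robot, and variables do not carry over. Pictures are saved under pics/ and viewed, and the job is handed in when it is done.

Besides the shell and the picture viewer there is one more tool, called after "Request:" in YAML: its name, and indented under it one key for each argument. play_rows: Moves the arm, as the interface text tells. Its arguments: {"type":"object","properties":{"steps":{"type":"array"},"grip":{"type":"number"},"squeeze":{"type":"number"}},"required":["steps"]}

```bash
ls; mkdir -p pics; python3 - <<'E'
from rig import ctrl,cams
import cv2
for n in ["scene","top"]:
    im=cams.capture(n); cv2.imwrite(f"pics/{n}0.png",im[:,:,::-1]); print(n,cams.camera_info(n))
    for t in ["tray_pink","tray_blue","paint_ruby","paint_silver","blossom_cutter","round_cutter_1","lustre_sky","lustre_rose","plunger_cutter"]:
        print(t,[(d["p"],d["pixel"]) for d in cams.tip_of(n,t)][:5])
print(ctrl.sense())
E
```

```text
pics
scene {'fx': 425.1023915358571, 'fy': 425.1023915358571, 'cx': 257.07698419985576, 'cy': 192.7215712270748, 'xyz': array([ 164.4763896 , -916.68806664,  737.4427026 ]), 'attitude': array([ 0.87400516,  0.42064411, -0.11037457, -0.21677398])}
tray_pink [(0.72, [184.6, 151.3])]
tray_blue [(0.82, [273.0, 174.8]), (0.29, [265.9, 282.6])]
paint_ruby [(0.47, [231.0, 185.9])]
paint_silver [(0.69, [243.8, 202.4])]
blossom_cutter [(0.76, [333.3, 271.6]), (0.71, [337.4, 222.6]), (0.7, [272.7, 238.9])]
round_cutter_1 [(0.54, [292.8, 269.8])]
lustre_sky [(0.51, [302.4, 234.6]), (0.5, [243.3, 200.9])]
lustre_rose [(0.68, [267.3, 286.9])]
plunger_cutter [(0.68, [256.0, 218.7]), (0.4, [272.5, 240.7])]
top {'fx': 413.1765690260231, 'fy': 413.1765690260231, 'cx': 253.29569910330073, 'cy': 197.31499088432042, 'xyz': array([ 404.68254695, -114.4366536 , 1119.13155246]), 'attitude': array([-0.70266457, -0.07145869,  0.06791435,  0.70465864])}
tray_pink [(0.7, [144.0, 242.4])]
tray_blue [(0.67, [318.2, 191.4]), (0.56, [236.7, 180.6])]
paint_ruby []
paint_silver [(0.48, [257.2, 220.1])]
blossom_cutte
[... 227 characters left out ...]
[(0.66, [284.9, 221.5])]
{'time_s': 1.0, 'joints': array([-1.45340512e+00,  3.12889887e-01,  1.49772426e+00, -7.49802261e-06,
        1.33101871e+00, -2.23420205e-01]), 'dq': array([-0.00067186,  0.00010818,  0.00067846, -0.00024967,  0.00057525,
       -0.00070088]), 'tau': array([ 9.23715061e-05, -4.12173271e+01, -2.59903085e+01, -1.18104126e-04,
        3.95293255e-04, -1.75003385e-05]), 'eef_pos': array([ 175.4579685 , -494.80338172,  231.29021203]), 'ee_rot': array([-1.25113996e-05,  8.16778313e-01, -5.76951633e-01, -1.61480484e-05]), 'force': array([-0.43991151,  0.24437641,  0.24297339]), 'wrist_torque': array([ 0.04066128,  0.01671254, -0.00800215]), 'grip_width': 1.0055620276049522}
```

View pics/scene0.png

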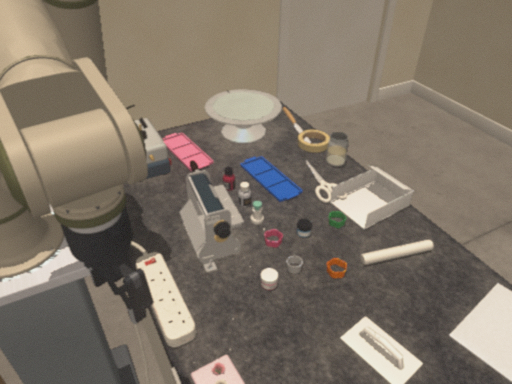

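View pics/top0.png

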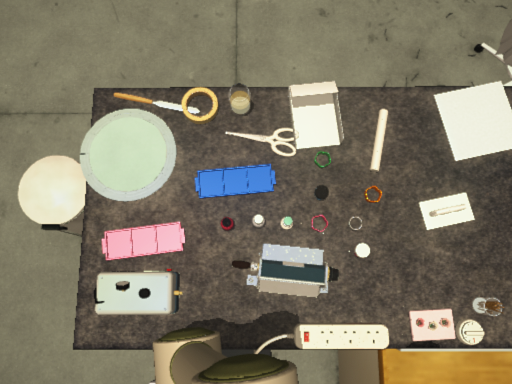

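```bash
python3 - <<'E'
import cv2
im=cv2.imread("pics/top0.png"); c=im[130:290,100:400]
cv2.imwrite("pics/topcrop0.png",cv2.resize(c,(800,427),interpolation=cv2.INTER_CUBIC))
im=cv2.imread("pics/scene0.png"); c=im[120:320,140:390]
cv2.imwrite("pics/scenecrop0.png",cv2.resize(c,(750,600),interpolation=cv2.INTER_CUBIC))
E
```

```text
(no output)
```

View pics/topcrop0.png

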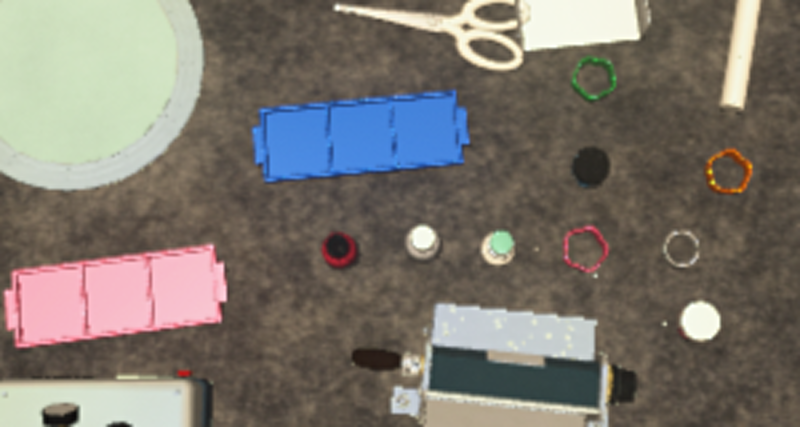

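View pics/scenecrop0.png

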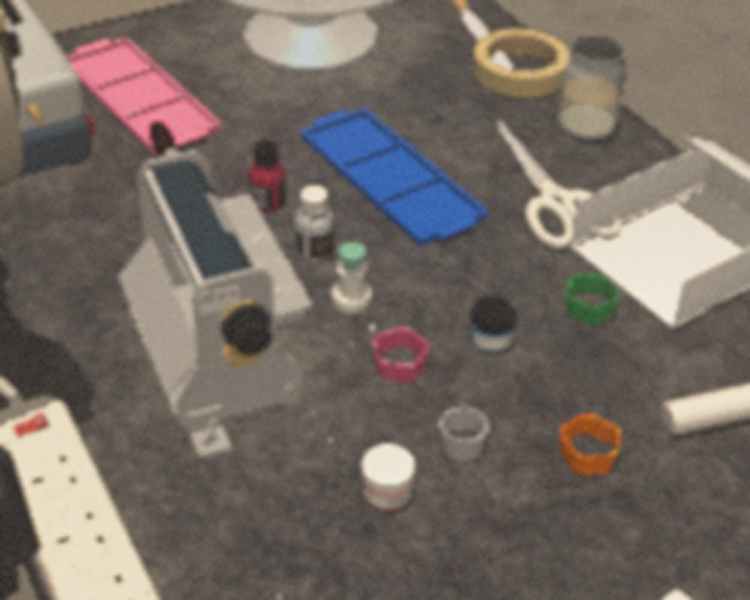

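The top view shows, at (col, row): red bottle (227,224), silver bottle (258,220), plunger (286,222), pink blossom (320,223), round ring (356,223), black pot (321,192) and white pot (363,250). The blossom look-alikes are green at (322,159) and orange at (373,194). The pink one at (320,223) fits the description. Next I'll refine positions using colour centroids at known heights.

```bash
cat > h.py <<'E'
import numpy as np,cv2
from scipy.spatial.transform import Rotation as R
from rig import ctrl,cams
def ray(n,px):
    c=cams.camera_info(n);q=c["attitude"]
    M=R.from_quat([q[1],q[2],q[3],q[0]]).as_matrix()
    d=M@np.array([(px[0]-c["cx"])/c["fx"],-(px[1]-c["cy"])/c["fy"],-1]);return np.array(c["xyz"]),d
def at(n,px,z):
    o,d=ray(n,px);return (o+d*(z-o[2])/d[2])[:2]
def proj(n,p):
    c=cams.camera_info(n);q=c["attitude"]
    M=R.from_quat([q[1],q[2],q[3],q[0]]).as_matrix()
    v=M.T@(np.array(p)-np.array(c["xyz"]));return [c["cx"]-c["fx"]*v[0]/v[2],c["cy"]+c["fy"]*v[1]/v[2]]
E
python3 - <<'E'
from h import *
top=cv2.imread("pics/top0.png");sc=cv2.imread("pics/scene0.png")
hsv=cv2.cvtColor(top,cv2.COLOR_BGR2HSV)
def comp(mask,x0,x1,y0,y1):
    m=np.zeros_like(mask);m[y0:y1,x0:x1]=mask[y0:y1,x0:x1]
    n,l,s,c=cv2.connectedComponentsWithStats(m); i=1+np.argmax(s[1:,4]); return l==i,c[i],s[i]
H,S,V=cv2.split(hsv)
for nm,mask,box in [("pink",((H>160)|(H<8))&(S>60)&(V>130),(90,200,210,265)),("blue",(H>100)&(H<125)&(S>130)&(V>80),(185,290,155,205))]:
    m,c,s=comp(mask.astype(np.uint8),*box)
    pts=np.argwhere(m)[:,::-1].astype(np.float32)
    P=np.array([at("top",p,7) for p in pts])
    r=cv2.minAreaRect(P.astype(np.float32)); print(nm,s,"centroid",P.mean(0),r)
    u,sv,vt=np.linalg.svd(P-P.mean(0),full_matrices=False);print("axis ang deg from y",np.degrees(np.arctan(-vt[0,0]/vt[0,1])))
for n,box in [("top",None)]:
    print()
def blob(mask,box):
    m,c,s=comp(mask.astype(np.uint8),*box);ys,xs=np.where(m);hull=cv2.convexHull(np.stack([xs,ys],1).astype(np.int32))
    M=cv2.moments(hull);(cx,cy),r=cv2.minEnclosingCircle(hull.astype(np.float32));print(s,c,(cx,cy),r);return (cx,cy)
p=blob((V>150)&(S<70),(250,266,211,228));print("silver cap",at("top",p,63))
p=blob((V<45),(220,235,215,231));print("ruby cap",at("top",p,63))
p=blob((H>70)&(H<100)&(S>40)&(V>120),(275,296,212,232));print("plunger",at("top",p,57))
p=blob(((H>155)|(H<4))&(S>110)&(V>90),(305,335,208,238));print("blossom",at("top",p,20))
p=blob((V>125)&(S<60),(345,368,212,234));print("round",at("top",p,23))
p=blob((V<42),(310,332,182,202));print("sky",at("top",p,31))
p=blob((V>150)&(S<80),(352,375,240,262));print("rose",at("top",p,31))
for nm,z in [("paint_silver",0),("blossom_cutter",0),("round_cutter_1",0),("lustre_sky",0),("lustre_rose",0),("plunger_cutter",0)]:
    pass
nets=dict(silver=(243.8,202.4),blossom=(272.7,238.9),round=(292.8,269.8),sky=(302.4,234.6),rose=(267.3,286.9),plunger=(256,218.7),ruby=(231,185.9),tpink=(184.6,151.3),tblue=(273,174.8))
for k,v in nets.items(): print("scene",k,at("scene",v,0))
nets=dict(silver=(257.2,220.1),blossom=(314.9,222.4),round=(353,223.9),sky=(319.9,189.3),rose=(360.6,250.5),plunger=(284.9,221.5),tpink=(144,242.4),tblue=(236.7,180.6))
for k,v in nets.items(): print("top",k,at("top",v,0))
E
```

```text
pink [ 101  221   83   39 1915] centroid [509.94862797 207.15472312] ((510.3363037109375, 189.88522338867188), (80.68853759765625, 223.481201171875), 7.2621259689331055)
axis ang deg from y 10.515591972986927Traceback (most recent call last):
  File "<stdin>", line 11, in <module>
  File "h.py", line 9, in at
    o,d=ray(n,px);return (o+d*(z-o[2])/d[2])[:2]
        ~~~^^^^^^
  File "h.py", line 5, in ray
    c=cams.camera_info(n);q=c["attitude"]
ValueError: time passes only in moves, steps and waits
```

```bash
cat > h.py <<'E'
import numpy as np,cv2,json
from scipy.spatial.transform import Rotation as R
from rig import ctrl,cams
_c={}
def cam(n):
    if n not in _c: _c[n]=cams.camera_info(n)
    return _c[n]
def ray(n,px):
    c=cam(n);q=c["attitude"]
    M=R.from_quat([q[1],q[2],q[3],q[0]]).as_matrix()
    d=M@np.array([(px[0]-c["cx"])/c["fx"],-(px[1]-c["cy"])/c["fy"],-1]);return np.array(c["xyz"]),d
def at(n,px,z):
    o,d=ray(n,px);return (o+d*(z-o[2])/d[2])[:2]
def proj(n,p):
    c=cam(n);q=c["attitude"]
    M=R.from_quat([q[1],q[2],q[3],q[0]]).as_matrix()
    v=M.T@(np.array(p)-np.array(c["xyz"]));return [c["cx"]-c["fx"]*v[0]/v[2],c["cy"]+c["fy"]*v[1]/v[2]]
def comp(mask,x0,x1,y0,y1):
    m=np.zeros_like(mask);m[y0:y1,x0:x1]=mask[y0:y1,x0:x1]
    n,l,s,c=cv2.connectedComponentsWithStats(m); i=1+np.argmax(s[1:,4]); return l==i,c[i],s[i]
def blob(mask,box):
    m,c,s=comp(mask.astype(np.uint8),*box);ys,xs=np.where(m);hull=cv2.convexHull(np.stack([xs,ys],1).astype(np.int32))
    (cx,cy),r=cv2.minEnclosingCircle(hull.astype(np.float32));print(list(s),np.round(c,1),(round(cx,1),round(cy,1)),round(r,1),end=" ");return (cx,cy)
E
cat > m0.py <<'E'
from h import *
np.set_printoptions(precision=1,suppress=True)
top=cv2.imread("pics/top0.png");sc=cv2.imread("pics/scene0.png")
hsv=cv2.cvtColor(top,cv2.COLOR_BGR2HSV)
H,S,V=cv2.split(hsv)
vis=top.copy()
for nm,mask,box in [("pink",((H>150)|(H<12))&(S>45)&(V>100),(95,195,212,265)),("blue",(H>95)&(H<130)&(S>120)&(V>60),(185,290,155,205))]:
    mm=cv2.morphologyEx(mask.astype(np.uint8),cv2.MORPH_CLOSE,np.ones((3,3)))
    m,c,s=comp(mm,*box)
    vis[m]=(0,255,255)
    pts=np.argwhere(m)[:,::-1].astype(np.float32)
    P=np.array([at("top",p,7) for p in pts])
    r=cv2.minAreaRect(P.astype(np.float32)); print(nm,s,"centroid",P.mean(0),r)
    u,sv,vt=np.linalg.svd(P-P.mean(0),full_matrices=False);print("axis ang deg from y",np.degrees(np.arctan(-vt[0,0]/vt[0,1])))
cv2.imwrite("pics/mask0.png",cv2.resize(vis[130:290,90:390],(800,427)))
p=blob((V>150)&(S<70),(250,266,211,228));print("silver cap",at("top",p,63))
p=blob((V<45),(220,235,215,231));print("ruby cap",at("top",p,63))
p=blob((H>70)&(H<100)&(S>40)&(V>120),(275,296,212,232));print("plunger",at("top",p,57))
p=blob(((H>155)|(H<4))&(S>110)&(V>90),(305,335,208,238));print("blossom",at("top",p,20))
p=blob((V>125)&(S<60),(345,368,212,234));print("round",at("top",p,23))
p=blob((V<42),(310,332,182,202));print("sky",at("top",p,31))
p=blob((V>150)&(S<80),(352,375,240,262));print("rose",at("top",p,31))
nets=dict(silver=(243.8,202.4),blossom=(272.7,238.9),round=(292.8,269.8),sky=(302.4,234.6),rose=(267.3,286.9),plunger=(256,218.7),ruby=(231,185.9),tpink=(184.6,151.3),tblue=(273,174.8))
for k,v in nets.items(): print("scene",k,at("scene",v,0))
nets=dict(silver=(257.2,220.1),blossom=(314.9,222.4),round=(353,223.9),sky=(319.9,189.3),rose=(360.6,250.5),plunger=(284.9,221.5),tpink=(144,242.4),tblue=(236.7,180.6))
for k,v in nets.items(): print("top",k,at("top",v,0))
E
python3 m0.py
```

```text
pink [ 101  221   85   40 2517] centroid [509.8 188.6] ((510.17547607421875, 188.3651123046875), (83.80268859863281, 227.59153747558594), 7.103130340576172)
axis ang deg from y 7.27688089473416
blue [ 195  164   81   34 2162] centroid [674.6 -58.2] ((674.7689819335938, -58.21369934082031), (80.20870971679688, 221.9903106689453), 5.163731575012207)
axis ang deg from y 5.206173412997804
[np.int32(253), np.int32(214), np.int32(11), np.int32(12), np.int32(104)] [257.8 219.6] (258.0, 219.9) 5.9 silver cap [ 556.6 -121.4]
[np.int32(223), np.int32(218), np.int32(7), np.int32(8), np.int32(44)] [226.1 221.7] (226.5, 221.5) 3.8 ruby cap [552.6 -40.1]Traceback (most recent call last):
  File "m0.py", line 18, in <module>
    p=blob((H>70)&(H<100)&(S>40)&(V>120),(275,296,212,232));print("plunger",at("top",p,57))
  File "h.py", line 22, in blob
    m,c,s=comp(mask.astype(np.uint8),*box);ys,xs=np.where(m);hull=cv2.convexHull(np.stack([xs,ys],1).astype(np.int32))
          ~~~~^^^^^^^^^^^^^^^^^^^^^^^^^^^^
  File "h.py", line 20, in comp
    n,l,s,c=cv2.connectedComponentsWithStats(m); i=1+np.argmax(s[1:,4]); return l==i,c[i],s[i]
                                                     ~~~~~~~~~^^^^^^^^^
    return _wrapfunc(a, 'argmax', axis=axis, out=out, **kwds)
    return bound(*args, **kwds)
ValueError: attempt to get argmax of an empty sequence
```

View pics/mask0.png

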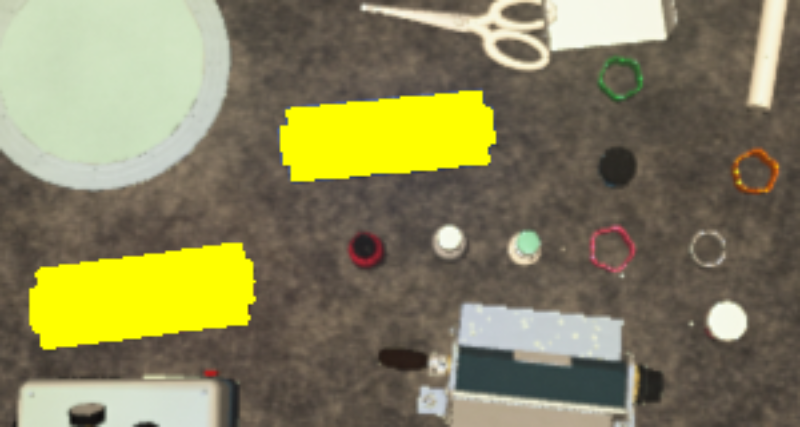

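```bash
sed -i 's/^p=blob((V<45),(220.*$/p=blob((V<45),(220,235,215,231));print("ruby cap",at("top",p,63));p=blob((S>140)\&((H>160)|(H<8))\&(V>40),(215,240,212,236));print("ruby body",at("top",p,35))/; s/(H>70)&(H<100)&(S>40)&(V>120)/(H>60)\&(H<100)\&(S>25)\&(V>90)/' m0.py; sed -i 's/(V>125)&(S<60),(345/(V>105)\&(S<90),(345/' m0.py; python3 m0.py
```

```text
pink [ 101  221   85   40 2517] centroid [509.8 188.6] ((510.17547607421875, 188.3651123046875), (83.80268859863281, 227.59153747558594), 7.103130340576172)
axis ang deg from y 7.27688089473416
blue [ 195  164   81   34 2162] centroid [674.6 -58.2] ((674.7689819335938, -58.21369934082031), (80.20870971679688, 221.9903106689453), 5.163731575012207)
axis ang deg from y 5.206173412997804
[np.int32(253), np.int32(214), np.int32(11), np.int32(12), np.int32(104)] [257.8 219.6] (258.0, 219.9) 5.9 silver cap [ 556.6 -121.4]
[np.int32(223), np.int32(218), np.int32(7), np.int32(8), np.int32(44)] [226.1 221.7] (226.5, 221.5) 3.8 ruby cap [552.6 -40.1]
[np.int32(221), np.int32(218), np.int32(13), np.int32(12), np.int32(66)] [227.4 224.9] (226.8, 223.2) 6.2 ruby body [552.1 -39.1]
[np.int32(284), np.int32(217), np.int32(8), np.int32(8), np.int32(52)] [287.5 220.4] (287.5, 220.2) 4.1 plunger [ 556.3 -197.8]
[np.int32(311), np.int32(215), np.int32(17), np.int32(17), np.int32(82)] [319.3 222. ] (318.8, 222.8) 8.8 blossom [ 554.5 -284.3]
[np.int32(348), np.int32(216), np.int32(15), np.int32(14), np.int32(92)] [355.8 222.3] (355.6, 221.8) 8.0 round [ 556.4 -382.3]
[np.int32(315), np.int32(191), np.int32(12), np.int32(8), np.int32(41)] [320.7 195.4] (320.5, 194.0) 5.6 sky [ 630.8 -289.9]
[np.int32(355), np.int32(243), np.int32(15), np.int32(15), np.int32(175)] [362.2 249.8] (362.3, 249.7) 7.5 rose [ 481.6 -394. ]
scene silver [ 557.7 -122. ]
scene blossom [ 557.6 -279.8]
scene round [ 548.8 -387.3]
scene sky [ 630.7 -300.8]
scene rose [ 473.5 -403. ]
scene plunger [ 556.1 -195.5]
scene ruby [558.5 -39.7]
scene tpink [505.2 190.6]
scene tblue [691.4 -48. ]
top silver [ 565.  -119.6]
top blossom [ 558.2 -276.9]
top round [ 553.8 -380.5]
top sky [ 650.6 -293.7]
top rose [ 481.7 -397.3]
top plunger [ 560.9 -195.2]
top tpink [505.1 187.1]
top tblue [676.2 -62.9]
```

```bash
python3 - <<'E'
import cv2
im=cv2.imread("pics/top0.png"); c=im[180:265,210:380]
cv2.imwrite("pics/topcrop1.png",cv2.resize(c,(800,400),interpolation=cv2.INTER_NEAREST))
E
```

```text
(no output)
```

View pics/topcrop1.png

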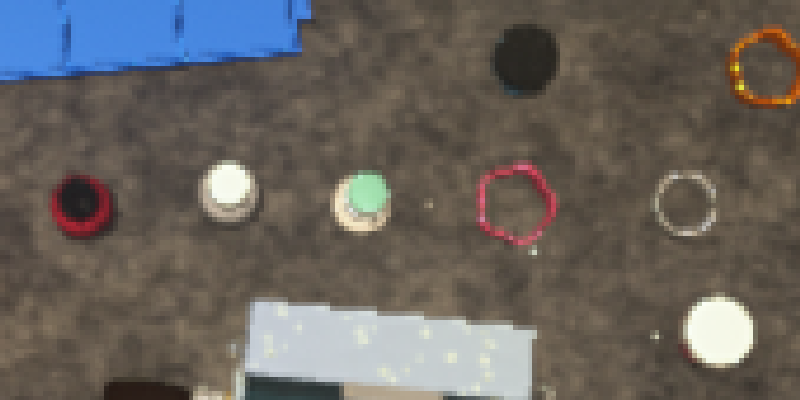

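```bash
python3 - <<'E'
from h import *
np.set_printoptions(precision=1,suppress=True)
def tri(a,b):
    o1,d1=ray("top",a);o2,d2=ray("scene",b)
    t=np.linalg.lstsq(np.stack([d1,-d2],1),o2-o1,rcond=None)[0]
    p=o1+d1*t[0];q=o2+d2*t[1];return (p+q)/2,np.linalg.norm(p-q)
print("plate right far",tri((324,250),(243.5,221)))
print("plate left far",tri((263,244),(218.5,185)))
print("cake edge near",at("top",(140,199),90),at("top",(176,154),90))
print("white box edges",at("top",(178,270),80),at("top",(110,271),80))
print("sky",at("top",(321.5,192.2),31), "silver tri",tri((258,219.9),(244.8,184)),"ruby tri",tri((226.3,221.4),(229,170)),"plunger",tri((287.5,220.3),(257,203)))
for n,z in [("rose",31)]: print(at("scene",(269,271),z))
top=cv2.imread("pics/top0.png")
# project model check
sc=cv2.imread("pics/scene0.png")
objs={"ruby":(552.5,-39.8,35,63),"silver":(556.6,-121.4,35,63),"blossom":(554.5,-284.3,44,20),"round":(556.4,-382.3,36,23),"sky":(635.5,-292,38,31)}
for im,n in((top,"top"),(sc,"scene")):
    b=cv2.resize(im,None,fx=4,fy=4,interpolation=cv2.INTER_CUBIC)
    def ring(x,y,d,z,col):
        a=np.linspace(0,2*np.pi,40);p=np.array([proj(n,(x+d/2*np.cos(t),y+d/2*np.sin(t),z)) for t in a])*4+1.5
        cv2.polylines(b,[p.astype(np.int32)],True,col,1)
    for k,(x,y,d,h) in objs.items(): ring(x,y,d,0,(0,255,255)); ring(x,y,d if h<60 else 22,h,(0,255,0))
    for x,y,yaw in((510,188.5,7.2),(674.7,-58.2,5.2)):
        c,s=np.cos(np.radians(yaw)),np.sin(np.radians(yaw))
        for yy in(-67,0,67):
            p=np.array([proj(n,(x+c*u-s*v,y+s*u+c*v,9)) for u,v in((35,yy+32),(35,yy-32),(-35,yy-32),(-35,yy+32))])*4+1.5
            cv2.polylines(b,[p.astype(np.int32)],True,(0,255,255),1)
    r=b[600:1040,380:1500] if n=="top" else b[500:1150,600:1400]
    cv2.imwrite(f"pics/ov_{n}.png",cv2.resize(r,(800,int(800*r.shape[0]/r.shape[1]))) if n=="top" else r[:600])
E
```

```text
plate right far (array([ 476.6, -283.2,   96. ]), np.float64(0.10430117702684567))
plate left far (array([ 487.8, -131.9,   91.6]), np.float64(8.925141997306332))
cake edge near [607.1 178.5] [726.  91.]
white box edges [429.3  77.7] [427.3 246.5]
sky [ 635.8 -292.7] silver tri (array([ 558.8, -122.1,   61.9]), np.float64(4.429839918272648)) ruby tri (array([554. , -39.3,  56.5]), np.float64(0.5068653949489043)) plunger (array([ 556.7, -198.1,   54.6]), np.float64(0.49551244485682727))
[ 485.  -388.4]
```

View pics/ov_top.png

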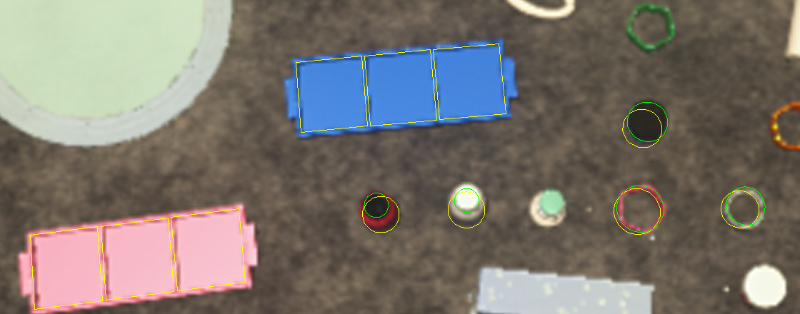

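View pics/ov_scene.png

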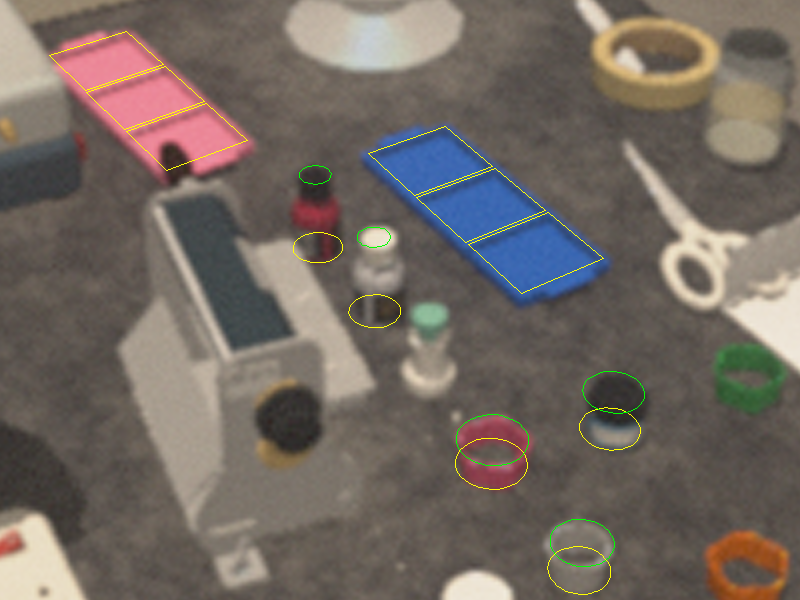

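```bash
cat > go.py <<'E'
import sys
from h import *
s=ctrl.sense();q=s["ee_rot"];M=R.from_quat([q[1],q[2],q[3],q[0]]).as_matrix()
th=np.arctan2(M[1,0],M[0,0]);t=np.array([float(v) for v in sys.argv[1:4]])
d=M.T@(t-s["eef_pos"])
n=int(np.ceil(np.linalg.norm(d)/float(sys.argv[4]) if len(sys.argv)>4 else np.linalg.norm(d)/40))
print("t",round(s["time_s"],2),"pos",np.round(s["eef_pos"],1),"th",round(th,4),"tilt",np.round(M[2],4),"grip",round(s["grip_width"],3),"F",np.round(s["force"],1))
print("d",np.round(d,1),"total norm",np.round(d/750,4),"rows",n,"each",np.round(d/750/max(n,1),5))
print("turn to .105:",round(-(0.105-th)/(np.pi/4),4))
E
```

Request:
play_rows:
  steps:
    - [[0, 0, 0], [0, 0, -0.1889]]
    - [[0, 0, 0], [0, 0, -0.1889]]
    - [[0, 0, 0], [0, 0, -0.1889]]
    - [[0, 0, 0], [0, 0, -0.1889]]
    - [[0, 0, 0], [0, 0, -0.1889]]
    - [[0, 0, 0], [0, 0, -0.1889]]
    - [[0, 0, 0], [0, 0, -0.1889]]
    - [[0, 0, 0], [0, 0, -0.1889]]
    - [[0, 0, 0], [0, 0, -0.1889]]
    - [[0, 0, 0], [0, 0, 0]]
  grip: 0.4
  squeeze: 25

```text
time_s: 2.0
eef_pos: [175.5, -494.8, 231.3]
ee_rot: [-0.0, 0.999, 0.053, -0.0]
force: [-0.0, -0.2, 1.1]
grip_width: 0.6
```

```bash
python3 go.py 556.4 -382.3 150
```

```text
t 2.0 pos [ 175.5 -494.8  231.3] th 0.1066 tilt [-0.e+00 -1.e-04 -1.e+00] grip 0.6 F [-0.  -0.2  1.1]
d [390.7 -71.3  81.3] total norm [ 0.521  -0.0951  0.1084] rows 11 each [ 0.04736 -0.00865  0.00985]
turn to .105: 0.002
```

Request:
play_rows:
  steps:
    - [[0.0434, -0.0079, 0.009], [0, 0, 0]]
    - [[0.0434, -0.0079, 0.009], [0, 0, 0]]
    - [[0.0434, -0.0079, 0.009], [0, 0, 0]]
    - [[0.0434, -0.0079, 0.009], [0, 0, 0]]
    - [[0.0434, -0.0079, 0.009], [0, 0, 0]]
    - [[0.0434, -0.0079, 0.009], [0, 0, 0]]
    - [[0.0434, -0.0079, 0.009], [0, 0, 0]]
    - [[0.0434, -0.0079, 0.009], [0, 0, 0]]
    - [[0.0434, -0.0079, 0.009], [0, 0, 0]]
    - [[0.0434, -0.0079, 0.009], [0, 0, 0]]
    - [[0.0434, -0.0079, 0.009], [0, 0, 0]]
    - [[0.0434, -0.0079, 0.009], [0, 0, 0]]
    - [[0, 0, 0], [0, 0, 0]]
    - [[0, 0, 0], [0, 0, 0]]

```text
time_s: 3.4
eef_pos: [556.6, -382.8, 149.8]
ee_rot: [-0.0, 0.999, 0.052, -0.0]
force: [-0.5, -0.9, 0.5]
grip_width: 0.599
```

```bash
python3 go.py 556.4 -382.3 40; python3 go.py 556.4 -382.3 7
```

```text
t 3.4 pos [ 556.6 -382.8  149.8] th 0.1032 tilt [-7.e-04 -5.e-04 -1.e+00] grip 0.599 F [-0.5 -0.9  0.5]
d [-1.000e-01 -4.000e-01  1.098e+02] total norm [-1.000e-04 -6.000e-04  1.464e-01] rows 3 each [-3.000e-05 -1.900e-04  4.879e-02]
turn to .105: -0.0023
t 3.4 pos [ 556.6 -382.8  149.8] th 0.1032 tilt [-7.e-04 -5.e-04 -1.e+00] grip 0.599 F [-0.5 -0.9  0.5]
d [ -0.   -0.4 142.8] total norm [-0.     -0.0005  0.1904] rows 4 each [-1.000e-05 -1.300e-04  4.759e-02]
turn to .105: -0.0023
```

Request:
play_rows:
  steps:
    - [[0, 0, 0.03], [0, 0, 0]]
    - [[0, 0, 0.03], [0, 0, 0]]
    - [[0, -0.0005, 0.03], [0, 0, 0]]
    - [[0, 0, 0.03], [0, 0, 0]]
    - [[0, 0, 0.03], [0, 0, 0]]
    - [[0, 0, 0], [0, 0, 0]]

```text
time_s: 4.0
eef_pos: [554.3, -382.3, 35.2]
ee_rot: [-0.002, 0.999, 0.051, -0.002]
force: [-0.2, 0.2, -0.6]
grip_width: 0.6
```

```bash
cat > look.py <<'E'
import sys
from h import *
n,out=sys.argv[1:3];x0,x1,y0,y1=map(int,sys.argv[3:7])
im=cams.capture(n)[:,:,::-1];c=im[y0:y1,x0:x1];k=min(800/c.shape[1],600/c.shape[0])
cv2.imwrite(f"pics/{out}_full.png",im)
cv2.imwrite(f"pics/{out}.png",cv2.resize(c,None,fx=k,fy=k,interpolation=cv2.INTER_CUBIC)[:600,:800])
E
python3 look.py scene a1 200 400 120 320
```

```text
(no output)
```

View pics/a1.png

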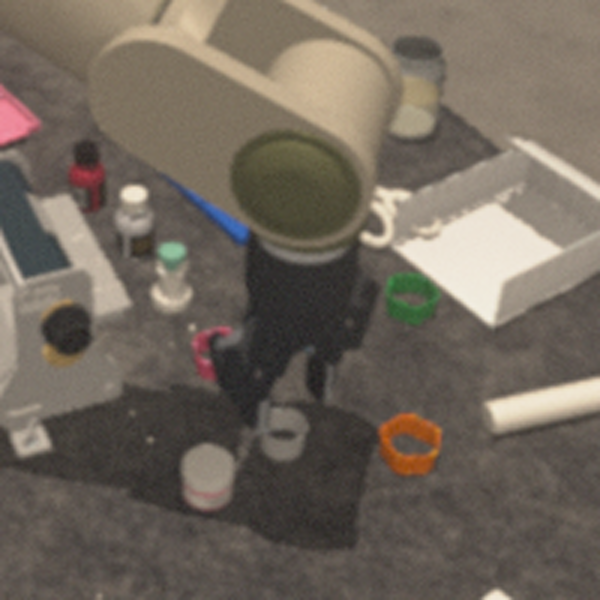

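The fingers straddle the tin ring at crop (283,437), clear of the white pot at crop (208,475). Going down.

Request:
play_rows:
  steps:
    - [[0.0012, 0, 0.015], [0, 0, 0]]
    - [[0.0012, 0, 0.015], [0, 0, 0]]
    - [[0, 0, 0.007], [0, 0, 0]]
    - [[0, 0, 0], [0, 0, 0]]
    - [[0, 0, 0], [0, 0, 0]]

```text
time_s: 4.55
eef_pos: [558.3, -382.6, 10.2]
ee_rot: [0.0, 0.999, 0.053, 0.0]
force: [-0.2, -0.2, 0.6]
grip_width: 0.601
```

```bash
python3 go.py 556.4 -382.3 7
```

```text
t 4.55 pos [ 558.3 -382.6   10.2] th 0.1052 tilt [ 1.e-04  2.e-04 -1.e+00] grip 0.601 F [-0.2 -0.2  0.6]
d [-1.8 -0.5  3.2] total norm [-0.0024 -0.0007  0.0043] rows 1 each [-0.00244 -0.00066  0.00431]
turn to .105: 0.0003
```

Request:
play_rows:
  steps:
    - [[-0.0024, -0.0005, 0.004], [0, 0, 0]]
    - [[0, 0, 0], [0, 0, 0]]
    - [[0, 0, 0], [0, 0, 0]]

```text
time_s: 4.85
eef_pos: [556.3, -382.4, 7.2]
ee_rot: [0.0, 0.999, 0.053, 0.0]
force: [0.2, 0.4, 0.0]
grip_width: 0.601
```

Request:
play_rows:
  steps:
    - [[0, 0, 0], [0, 0, 0]]
    - [[0, 0, 0], [0, 0, 0]]
    - [[0, 0, 0], [0, 0, 0]]
    - [[0, 0, 0], [0, 0, 0]]
    - [[0, 0, 0], [0, 0, 0]]
    - [[0, 0, 0], [0, 0, 0]]
  grip: 0.8
  squeeze: 25

```text
time_s: 5.45
eef_pos: [556.5, -382.5, 7.4]
ee_rot: [0.0, 0.999, 0.053, 0.0]
force: [-0.8, 1.0, 5.0]
grip_width: 0.39
```

```bash
python3 look.py scene a2 220 360 190 310
```

```text
(no output)
```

View pics/a2.png

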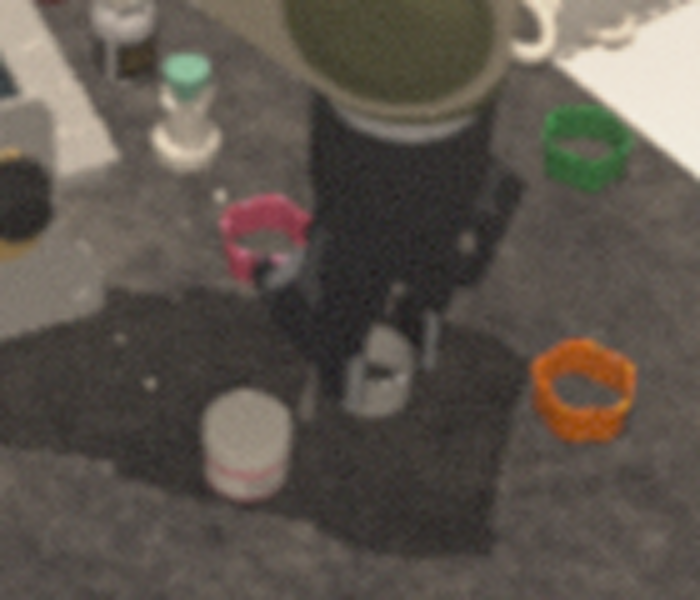

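Request:
play_rows:
  steps:
    - [[0, 0, -0.01], [0, 0, 0]]
    - [[0, 0, -0.015], [0, 0, 0]]
    - [[0, 0, -0.015], [0, 0, 0]]
    - [[0, 0, 0], [0, 0, 0]]

```text
time_s: 5.9
eef_pos: [557.1, -383.1, 39.5]
ee_rot: [0.001, 0.999, 0.053, 0.001]
force: [0.8, 0.8, -0.4]
grip_width: 0.386
```

```bash
python3 look.py scene a3 220 360 190 310;python3 go.py 556.4 -382.3 150
```

```text
t 5.95 pos [ 556.7 -382.7   38.3] th 0.1053 tilt [ 0.0013  0.0017 -1.    ] grip 0.389 F [0.  0.2 0.7]
d [-1.000e-01 -3.000e-01 -1.117e+02] total norm [-0.0002 -0.0004 -0.1489] rows 3 each [-6.000e-05 -1.200e-04 -4.964e-02]
turn to .105: 0.0004
```

View pics/a3.png

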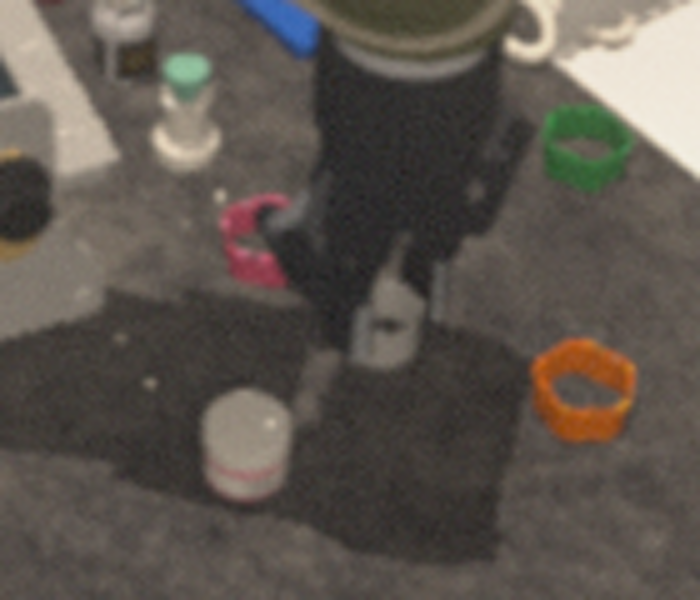

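Request:
play_rows:
  steps:
    - [[0, 0, -0.03], [0, 0, 0]]
    - [[0, 0, -0.04], [0, 0, 0]]
    - [[0, 0, -0.04], [0, 0, 0]]
    - [[0, 0, -0.038], [0, 0, 0]]
    - [[0, 0, 0], [0, 0, 0]]

```text
time_s: 6.45
eef_pos: [557.4, -383.3, 152.2]
ee_rot: [0.003, 0.999, 0.053, 0.002]
force: [0.3, -0.5, -0.6]
grip_width: 0.386
```

```bash
python3 go.py 668.6 8.5 150
```

```text
t 6.45 pos [ 557.4 -383.3  152.2] th 0.1053 tilt [ 0.0044  0.0053 -1.    ] grip 0.386 F [ 0.3 -0.5 -0.6]
d [ 151.7 -378.     0.9] total norm [ 0.2023 -0.504   0.0012] rows 11 each [ 0.01839 -0.04582  0.00011]
turn to .105: 0.0004
```

Request:
play_rows:
  steps:
    - [[0.009, -0.022, 0], [0, 0, 0]]
    - [[0.0168, -0.0419, 0], [0, 0, 0]]
    - [[0.0168, -0.0419, 0], [0, 0, 0]]
    - [[0.0168, -0.0419, 0], [0, 0, 0]]
    - [[0.0168, -0.0419, 0], [0, 0, 0]]
    - [[0.0168, -0.0419, 0], [0, 0, 0]]
    - [[0.0168, -0.0419, 0], [0, 0, 0]]
    - [[0.0168, -0.0419, 0], [0, 0, 0]]
    - [[0.0168, -0.0419, 0], [0, 0, 0]]
    - [[0.0168, -0.0419, 0], [0, 0, 0]]
    - [[0.0168, -0.0419, 0], [0, 0, 0]]
    - [[0.0168, -0.0419, 0], [0, 0, 0]]
    - [[0.009, -0.022, 0], [0, 0, 0]]
    - [[0, 0, 0], [0, 0, 0]]
    - [[0, 0, 0], [0, 0, 0]]

```text
time_s: 7.95
eef_pos: [667.4, 9.9, 147.2]
ee_rot: [0.0, 0.999, 0.053, -0.001]
force: [0.4, -0.5, -0.7]
grip_width: 0.38
```

```bash
python3 go.py 668.6 8.5 11
```

```text
t 7.95 pos [667.4   9.9 147.2] th 0.1054 tilt [-0.0014  0.     -1.    ] grip 0.38 F [ 0.4 -0.5 -0.7]
d [  1.3   1.5 136.2] total norm [0.0017 0.002  0.1816] rows 4 each [0.00043 0.0005  0.04541]
turn to .105: 0.0005
```

Request:
play_rows:
  steps:
    - [[0.0017, 0.002, 0.03], [0, 0, 0]]
    - [[0, 0, 0.04], [0, 0, 0]]
    - [[0, 0, 0.04], [0, 0, 0]]
    - [[0, 0, 0.03], [0, 0, 0]]
    - [[0, 0, 0.02], [0, 0, 0]]
    - [[0, 0, 0.007], [0, 0, 0]]
    - [[0, 0, 0], [0, 0, 0]]
    - [[0, 0, 0], [0, 0, 0]]
    - [[0, 0, 0], [0, 0, 0]]

```text
time_s: 8.85
eef_pos: [669.9, 8.7, 24.1]
ee_rot: [0.0, 0.999, 0.053, 0.001]
force: [0.0, -0.5, -0.5]
grip_width: 0.388
```

```bash
python3 go.py 668.6 8.5 11;  python3 look.py scene a4 180 340 110 230
```

```text
t 8.85 pos [669.9   8.7  24.1] th 0.1052 tilt [ 2.e-03  5.e-04 -1.e+00] grip 0.388 F [ 0.  -0.5 -0.5]
d [-1.3  0.1 13.1] total norm [-0.0018  0.0001  0.0174] rows 1 each [-1.750e-03  9.000e-05  1.744e-02]
turn to .105: 0.0002
```

View pics/a4.png

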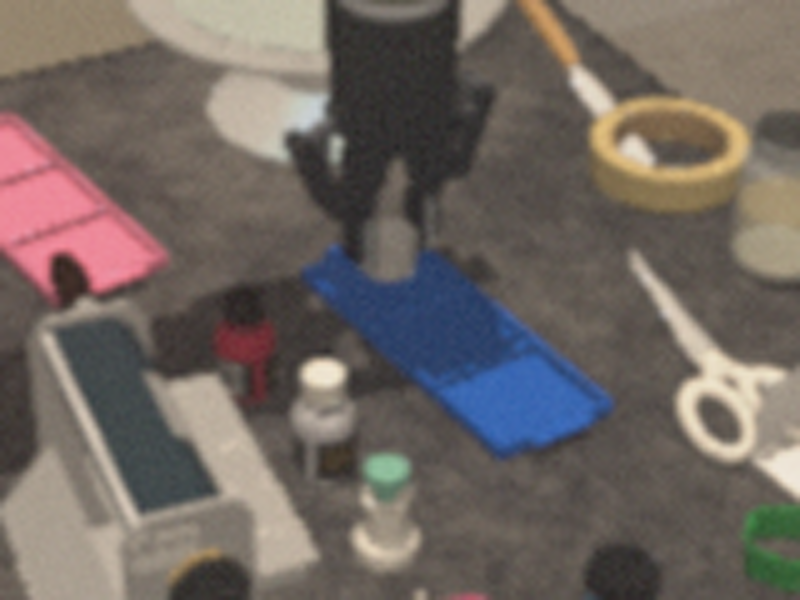

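Request:
play_rows:
  steps:
    - [[-0.0018, 0, 0.006], [0, 0, 0]]
    - [[0, 0, 0.006], [0, 0, 0]]
    - [[0, 0, 0.003], [0, 0, 0]]
    - [[0, 0, 0.002], [0, 0, 0]]
    - [[0, 0, 0], [0, 0, 0]]
    - [[0, 0, 0], [0, 0, 0]]

```text
time_s: 9.5
eef_pos: [667.9, 8.9, 10.5]
ee_rot: [-0.0, 0.999, 0.053, -0.0]
force: [-3.3, -0.2, 5.8]
grip_width: 0.384
```

```bash
python3 go.py 668.6 8.5 10.5
```

```text
t 9.5 pos [667.9   8.9  10.5] th 0.1054 tilt [-2.e-04 -1.e-04 -1.e+00] grip 0.384 F [-3.3 -0.2  5.8]
d [ 0.7  0.4 -0. ] total norm [ 0.0009  0.0006 -0.0001] rows 1 each [ 9.4e-04  5.7e-04 -6.0e-05]
turn to .105: 0.0005
```

Request:
play_rows:
  steps:
    - [[0, 0, 0], [0, 0, 0]]
    - [[0, 0, 0], [0, 0, 0]]
    - [[0, 0, 0], [0, 0, 0]]
    - [[0, 0, -0.01], [0, 0, 0]]
    - [[0, 0, -0.02], [0, 0, 0]]
    - [[0, 0, -0.04], [0, 0, 0]]
    - [[0, 0, -0.05], [0, 0, 0]]
    - [[0, 0, -0.05], [0, 0, 0]]
    - [[0, 0, 0], [0, 0, 0]]
  grip: 0.45

```text
time_s: 10.4
eef_pos: [670.4, 8.4, 145.2]
ee_rot: [0.001, 0.999, 0.053, 0.006]
force: [-0.3, 0.1, 0.4]
grip_width: 0.549
```

```bash
python3 go.py 635.8 -292.5 140;  python3 look.py scene a5 180 340 110 230
```

```text
t 10.4 pos [670.4   8.4 145.2] th 0.1054 tilt [ 0.0113  0.0031 -0.9999] grip 0.549 F [-0.3  0.1  0.4]
d [-66.1 295.6   5.3] total norm [-0.0881  0.3941  0.0071] rows 8 each [-0.01101  0.04927  0.00089]
turn to .105: 0.0005
```

View pics/a5.png

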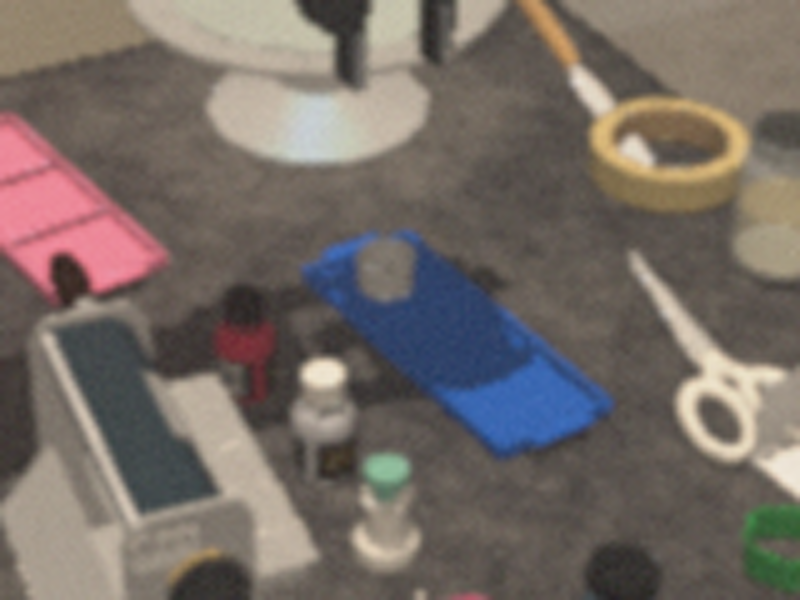

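Ring stands in the blue far pocket at crop (388,268). Next, the black-lidded pot.

Request:
play_rows:
  steps:
    - [[-0.0044, 0.0197, 0], [0, 0, 0]]
    - [[-0.0088, 0.0394, 0], [0, 0, 0]]
    - [[-0.0088, 0.0394, 0], [0, 0, 0]]
    - [[-0.0088, 0.0394, 0], [0, 0, 0]]
    - [[-0.0088, 0.0394, 0], [0, 0, 0]]
    - [[-0.0088, 0.0394, 0], [0, 0, 0]]
    - [[-0.0088, 0.0394, 0], [0, 0, 0]]
    - [[-0.0088, 0.0394, 0], [0, 0, 0]]
    - [[-0.0088, 0.0394, 0], [0, 0, 0]]
    - [[-0.0088, 0.0394, 0], [0, 0, 0]]
    - [[-0.0044, 0.0197, 0], [0, 0, 0]]
    - [[0, 0, 0], [0, 0, 0]]
    - [[0, 0, 0], [0, 0, 0]]
  grip: 0.33

```text
time_s: 11.75
eef_pos: [633.2, -291.3, 137.0]
ee_rot: [-0.001, 0.999, 0.053, -0.0]
force: [-0.8, 1.0, 0.3]
grip_width: 0.672
```

```bash
python3 go.py 635.8 -292.5 11
```

```text
t 11.75 pos [ 633.2 -291.3  137. ] th 0.1054 tilt [-7.0e-04 -1.1e-03 -1.0e+00] grip 0.672 F [-0.8  1.   0.3]
d [  2.5   1.6 126. ] total norm [0.0034 0.0022 0.168 ] rows 4 each [0.00085 0.00054 0.042  ]
turn to .105: 0.0006
```

Request:
play_rows:
  steps:
    - [[0.0034, 0.0022, 0.03], [0, 0, 0]]
    - [[0, 0, 0.035], [0, 0, 0]]
    - [[0, 0, 0.035], [0, 0, 0]]
    - [[0, 0, 0.03], [0, 0, 0]]
    - [[0, 0, 0.02], [0, 0, 0]]
    - [[0, 0, 0], [0, 0, 0]]
    - [[0, 0, 0], [0, 0, 0]]

```text
time_s: 12.45
eef_pos: [636.6, -293.1, 26.0]
ee_rot: [0.0, 0.999, 0.053, 0.0]
force: [-0.3, -1.1, -0.3]
grip_width: 0.672
```

```bash
python3 go.py 635.8 -292.5 11;  python3 look.py scene b1 240 360 170 260
```

```text
t 12.45 pos [ 636.6 -293.1   26. ] th 0.106 tilt [ 9.e-04  7.e-04 -1.e+00] grip 0.672 F [-0.3 -1.1 -0.3]
d [-0.7 -0.7 15. ] total norm [-0.001  -0.0009  0.02  ] rows 1 each [-0.001   -0.00087  0.02   ]
turn to .105: 0.0013
```

View pics/b1.png

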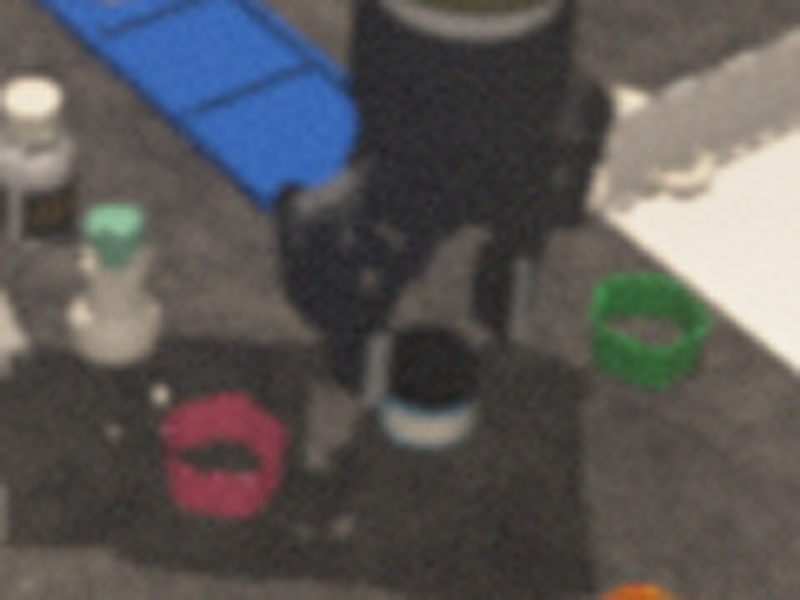

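Request:
play_rows:
  steps:
    - [[-0.001, -0.0009, 0.01], [0, 0, 0]]
    - [[0, 0, 0.01], [0, 0, 0]]
    - [[0, 0, 0], [0, 0, 0]]
    - [[0, 0, 0], [0, 0, 0]]

```text
time_s: 12.9
eef_pos: [635.1, -292.8, 9.8]
ee_rot: [-0.0, 0.999, 0.053, -0.0]
force: [0.4, -0.4, 0.8]
grip_width: 0.668
```

Request:
play_rows:
  steps:
    - [[0, 0, 0], [0, 0, 0]]
    - [[0, 0, 0], [0, 0, 0]]
    - [[0, 0, 0], [0, 0, 0]]
    - [[0, 0, 0], [0, 0, 0]]
    - [[0, 0, 0], [0, 0, 0]]
    - [[0, 0, 0], [0, 0, 0]]
  grip: 0.8
  squeeze: 30

```text
time_s: 13.5
eef_pos: [635.5, -293.0, 10.6]
ee_rot: [0.0, 0.999, 0.053, 0.0]
force: [-0.3, 0.1, 5.5]
grip_width: 0.431
```

Request:
play_rows:
  steps:
    - [[0, 0, -0.01], [0, 0, 0]]
    - [[0, 0, -0.015], [0, 0, 0]]
    - [[0, 0, -0.015], [0, 0, 0]]
    - [[0, 0, 0], [0, 0, 0]]

```text
time_s: 13.9
eef_pos: [636.1, -293.4, 42.5]
ee_rot: [0.001, 0.999, 0.053, 0.001]
force: [-0.5, 0.9, 0.0]
grip_width: 0.431
```

```bash
python3 look.py scene b2 240 360 170 260; python3 go.py 680.8 -124.9 100
```

```text
t 13.95 pos [ 635.7 -293.1   41.3] th 0.1053 tilt [ 0.0015  0.0013 -1.    ] grip 0.425 F [ 0.3 -0.3 -0.4]
d [  62.7 -162.4  -58.8] total norm [ 0.0835 -0.2166 -0.0784] rows 5 each [ 0.01671 -0.04332 -0.01568]
turn to .105: 0.0003
```

View pics/b2.png

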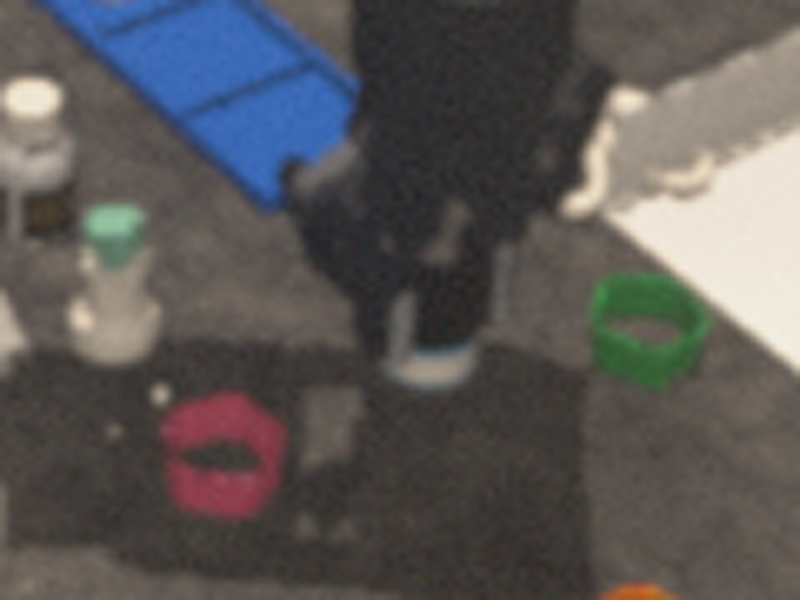

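Request:
play_rows:
  steps:
    - [[0, 0, -0.03], [0, 0, 0]]
    - [[0, 0, -0.04], [0, 0, 0]]
    - [[0.007, -0.018, -0.01], [0, 0, 0]]
    - [[0.0139, -0.0361, 0], [0, 0, 0]]
    - [[0.0139, -0.0361, 0], [0, 0, 0]]
    - [[0.0139, -0.0361, 0], [0, 0, 0]]
    - [[0.0139, -0.0361, 0], [0, 0, 0]]
    - [[0.0139, -0.0361, 0], [0, 0, 0]]
    - [[0.007, -0.018, 0], [0, 0, 0]]
    - [[0, 0, 0], [0, 0, 0]]
    - [[0, 0, 0], [0, 0, 0]]

```text
time_s: 15.05
eef_pos: [680.2, -125.4, 99.6]
ee_rot: [0.0, 0.999, 0.053, -0.0]
force: [0.3, 0.2, -0.3]
grip_width: 0.432
```

```bash
python3 go.py 680.8 -124.9 14
```

```text
t 15.05 pos [ 680.2 -125.4   99.6] th 0.1051 tilt [-7.e-04  1.e-04 -1.e+00] grip 0.432 F [ 0.3  0.2 -0.3]
d [ 0.8 -0.4 85.6] total norm [ 0.001  -0.0006  0.1141] rows 3 each [ 0.00034 -0.00019  0.03804]
turn to .105: 0.0002
```

Piece base on floor corresponds to TCP ≈ 13.6.

Request:
play_rows:
  steps:
    - [[0.001, 0, 0.025], [0, 0, 0]]
    - [[0, 0, 0.03], [0, 0, 0]]
    - [[0, 0, 0.025], [0, 0, 0]]
    - [[0, 0, 0.02], [0, 0, 0]]
    - [[0, 0, 0.006], [0, 0, 0]]
    - [[0, 0, 0.004], [0, 0, 0]]
    - [[0, 0, 0], [0, 0, 0]]
    - [[0, 0, 0], [0, 0, 0]]

```text
time_s: 15.85
eef_pos: [681.6, -125.0, 18.5]
ee_rot: [0.0, 0.999, 0.053, 0.001]
force: [0.3, 0.1, -0.0]
grip_width: 0.433
```

```bash
python3 go.py 680.8 -124.9 13.5
```

```text
t 15.85 pos [ 681.6 -125.    18.5] th 0.1052 tilt [ 1.3e-03  7.0e-04 -1.0e+00] grip 0.433 F [ 0.3  0.1 -0. ]
d [-0.8 -0.1  5. ] total norm [-0.0011 -0.0002  0.0066] rows 1 each [-0.00108 -0.00019  0.00663]
turn to .105: 0.0003
```

Request:
play_rows:
  steps:
    - [[0, 0, 0.003], [0, 0, 0]]
    - [[0, 0, 0.003], [0, 0, 0]]
    - [[0, 0, 0], [0, 0, 0]]
    - [[0, 0, 0], [0, 0, 0]]

```text
time_s: 16.25
eef_pos: [681.4, -124.8, 13.6]
ee_rot: [0.0, 0.999, 0.053, 0.0]
force: [-1.4, 0.2, 4.1]
grip_width: 0.432
```

```bash
python3 go.py 680.8 -124.9 13.5
```

```text
t 16.25 pos [ 681.4 -124.8   13.6] th 0.1053 tilt [ 8.e-04  4.e-04 -1.e+00] grip 0.432 F [-1.4  0.2  4.1]
d [-0.6  0.1  0.1] total norm [-0.0009  0.0001  0.0001] rows 1 each [-8.6e-04  9.0e-05  1.1e-04]
turn to .105: 0.0004
```

Request:
play_rows:
  steps:
    - [[0, 0, 0], [0, 0, 0]]
    - [[0, 0, 0], [0, 0, 0]]
    - [[0, 0, 0], [0, 0, 0]]
    - [[0, 0, -0.01], [0, 0, 0]]
    - [[0, 0, -0.02], [0, 0, 0]]
    - [[0, 0, -0.04], [0, 0, 0]]
    - [[0, 0, -0.05], [0, 0, 0]]
    - [[0, 0, -0.05], [0, 0, 0]]
    - [[0, 0, 0], [0, 0, 0]]
    - [[0, 0, 0], [0, 0, 0]]
  grip: 0.4

```text
time_s: 17.25
eef_pos: [681.5, -124.8, 142.4]
ee_rot: [0.001, 0.999, 0.053, 0.001]
force: [-0.7, -0.1, -0.3]
grip_width: 0.602
```

```bash
python3 go.py 557 -121.5 140;  python3 look.py scene b3 180 340 110 230
```

```text
t 17.25 pos [ 681.5 -124.8  142.4] th 0.1053 tilt [ 0.0024  0.0012 -1.    ] grip 0.602 F [-0.7 -0.1 -0.3]
d [-123.5  -16.4    2. ] total norm [-0.1646 -0.0218  0.0027] rows 4 each [-0.04115 -0.00546  0.00068]
turn to .105: 0.0003
```

View pics/b3.png

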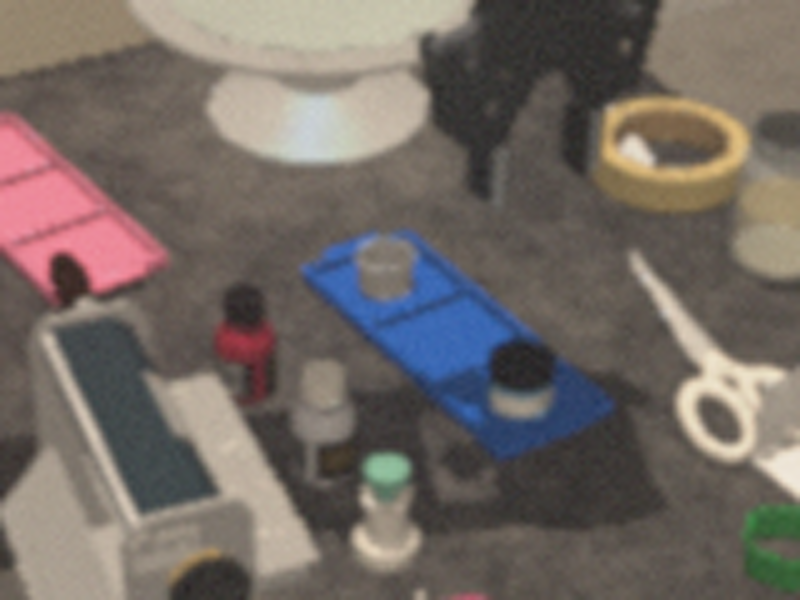

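Pot stands upright in the near blue pocket at crop (522,380). Next, the silver bottle.

Request:
play_rows:
  steps:
    - [[-0.018, -0.0022, 0], [0, 0, 0]]
    - [[-0.036, -0.0049, 0], [0, 0, 0]]
    - [[-0.036, -0.0049, 0], [0, 0, 0]]
    - [[-0.036, -0.0049, 0], [0, 0, 0]]
    - [[-0.036, -0.0049, 0], [0, 0, 0]]
    - [[0, 0, 0], [0, 0, 0]]
    - [[0, 0, 0], [0, 0, 0]]
    - [[0, 0, 0], [0, 0, 0]]

```text
time_s: 18.1
eef_pos: [559.2, -121.3, 140.2]
ee_rot: [-0.0, 0.999, 0.053, -0.0]
force: [-0.0, 0.7, 0.1]
grip_width: 0.598
```

```bash
python3 go.py 557 -121.5 15
```

```text
t 18.1 pos [ 559.2 -121.3  140.2] th 0.1053 tilt [-1.e-04 -1.e-04 -1.e+00] grip 0.598 F [-0.   0.7  0.1]
d [ -2.2   0.  125.2] total norm [-0.0029  0.      0.1669] rows 4 each [-0.00074  0.       0.04173]
turn to .105: 0.0004
```

Request:
play_rows:
  steps:
    - [[-0.0029, 0, 0.03], [0, 0, 0]]
    - [[0, 0, 0.04], [0, 0, 0]]
    - [[0, 0, 0.02], [0, 0, 0]]
    - [[0, 0, 0], [0, 0, 0]]
    - [[0, 0, 0], [0, 0, 0]]

```text
time_s: 18.6
eef_pos: [557.1, -121.5, 73.3]
ee_rot: [0.0, 0.999, 0.053, 0.0]
force: [0.1, 0.4, 0.9]
grip_width: 0.603
```

```bash
python3 go.py 557 -121.5 15;  python3 look.py scene c1 190 310 140 230
```

```text
t 18.6 pos [ 557.1 -121.5   73.3] th 0.1055 tilt [ 4.e-04  2.e-04 -1.e+00] grip 0.603 F [0.1 0.4 0.9]
d [-0.2 -0.1 58.3] total norm [-0.0002 -0.0001  0.0778] rows 2 each [-1.000e-04 -5.000e-05  3.889e-02]
turn to .105: 0.0006
```

View pics/c1.png

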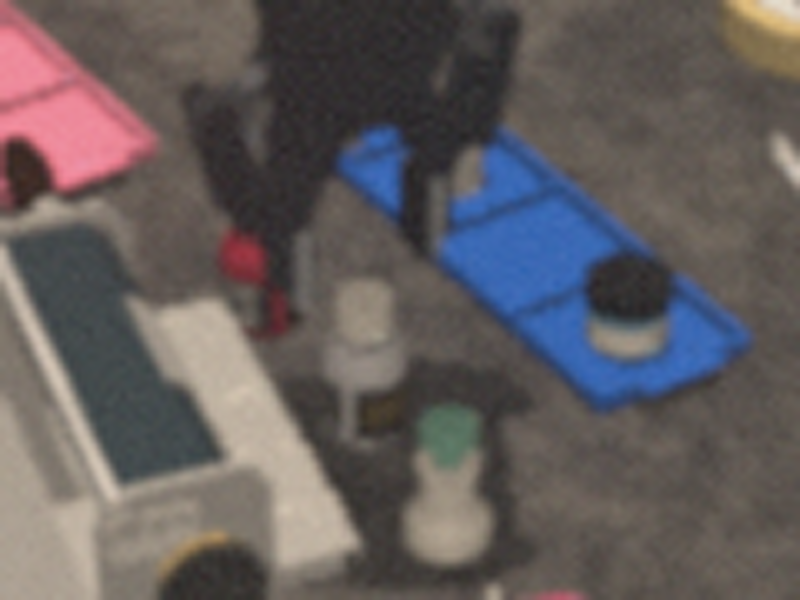

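Request:
play_rows:
  steps:
    - [[0, 0, 0.025], [0, 0, 0]]
    - [[0, 0, 0.025], [0, 0, 0]]
    - [[0, 0, 0.02], [0, 0, 0]]
    - [[0, 0, 0.006], [0, 0, 0]]
    - [[0, 0, 0], [0, 0, 0]]
    - [[0, 0, 0], [0, 0, 0]]
    - [[0, 0, 0], [0, 0, 0]]

```text
time_s: 19.35
eef_pos: [557.0, -121.6, 17.1]
ee_rot: [0.0, 0.999, 0.053, 0.001]
force: [0.3, 0.2, -0.1]
grip_width: 0.602
```

Request:
play_rows:
  steps:
    - [[0, 0, 0], [0, 0, 0]]
    - [[0, 0, 0], [0, 0, 0]]
    - [[0, 0, 0], [0, 0, 0]]
    - [[0, 0, 0], [0, 0, 0]]
    - [[0, 0, 0], [0, 0, 0]]
    - [[0, 0, 0], [0, 0, 0]]
  grip: 0.8
  squeeze: 30

```text
time_s: 19.95
eef_pos: [556.9, -121.6, 16.8]
ee_rot: [0.0, 0.999, 0.053, 0.001]
force: [-0.4, 1.2, 6.3]
grip_width: 0.393
```

Request:
play_rows:
  steps:
    - [[0, 0, -0.01], [0, 0, 0]]
    - [[0, 0, -0.015], [0, 0, 0]]
    - [[0, 0, -0.015], [0, 0, 0]]
    - [[0, 0, 0], [0, 0, 0]]

```text
time_s: 20.35
eef_pos: [557.4, -121.8, 48.1]
ee_rot: [0.001, 0.999, 0.053, 0.002]
force: [-0.2, 0.3, -1.3]
grip_width: 0.398
```

```bash
python3 look.py scene c2 190 310 140 230; python3 go.py 674.7 -58.2 110
```

```text
t 20.4 pos [ 556.9 -121.6   47.1] th 0.1053 tilt [ 0.0017  0.001  -1.    ] grip 0.393 F [ 0.  -0.4 -0.5]
d [123.9 -50.6 -62.7] total norm [ 0.1652 -0.0675 -0.0837] rows 4 each [ 0.0413  -0.01688 -0.02092]
turn to .105: 0.0004
```

View pics/c2.png

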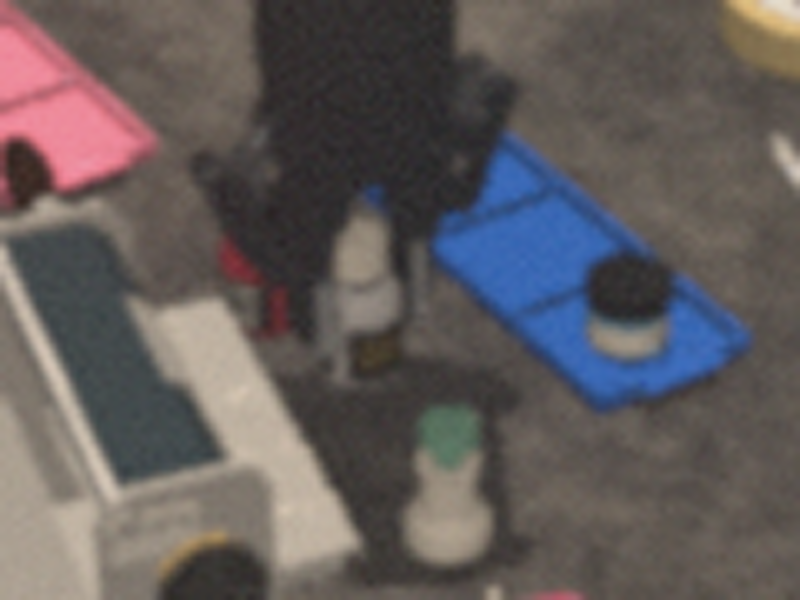

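Request:
play_rows:
  steps:
    - [[0, 0, -0.03], [0, 0, 0]]
    - [[0, 0, -0.04], [0, 0, 0]]
    - [[0.015, -0.006, -0.014], [0, 0, 0]]
    - [[0.03, -0.0123, 0], [0, 0, 0]]
    - [[0.03, -0.0123, 0], [0, 0, 0]]
    - [[0.03, -0.0123, 0], [0, 0, 0]]
    - [[0.03, -0.0123, 0], [0, 0, 0]]
    - [[0.03, -0.0123, 0], [0, 0, 0]]
    - [[0, 0, 0], [0, 0, 0]]
    - [[0, 0, 0], [0, 0, 0]]
    - [[0, 0, 0], [0, 0, 0]]

```text
time_s: 21.5
eef_pos: [673.6, -58.5, 108.8]
ee_rot: [-0.0, 0.999, 0.052, -0.0]
force: [-0.2, -0.3, -0.4]
grip_width: 0.395
```

```bash
python3 go.py 674.7 -58.2 20
```

```text
t 21.5 pos [673.6 -58.5 108.8] th 0.1048 tilt [-9.e-04 -2.e-04 -1.e+00] grip 0.395 F [-0.2 -0.3 -0.4]
d [ 1.3 -0.2 88.8] total norm [ 0.0017 -0.0003  0.1183] rows 3 each [ 5.600e-04 -9.000e-05  3.945e-02]
turn to .105: -0.0003
```

Request:
play_rows:
  steps:
    - [[0.0017, 0, 0.025], [0, 0, 0]]
    - [[0, 0, 0.03], [0, 0, 0]]
    - [[0, 0, 0.025], [0, 0, 0]]
    - [[0, 0, 0.02], [0, 0, 0]]
    - [[0, 0, 0.006], [0, 0, 0]]
    - [[0, 0, 0.005], [0, 0, 0]]
    - [[0, 0, 0], [0, 0, 0]]
    - [[0, 0, 0], [0, 0, 0]]
    - [[0, 0, 0], [0, 0, 0]]

```text
time_s: 22.4
eef_pos: [675.8, -58.0, 26.6]
ee_rot: [0.0, 0.999, 0.053, 0.001]
force: [0.5, -0.4, -1.4]
grip_width: 0.394
```

```bash
python3 go.py 674.7 -58.2 19.6
```

```text
t 22.4 pos [675.8 -58.   26.6] th 0.1053 tilt [ 1.2e-03  4.0e-04 -1.0e+00] grip 0.394 F [ 0.5 -0.4 -1.4]
d [-1.1  0.   7. ] total norm [-0.0015  0.      0.0093] rows 1 each [-1.53e-03  4.00e-05  9.31e-03]
turn to .105: 0.0004
```

Request:
play_rows:
  steps:
    - [[-0.001, 0, 0.004], [0, 0, 0]]
    - [[0, 0, 0.003], [0, 0, 0]]
    - [[0, 0, 0.002], [0, 0, 0]]
    - [[0, 0, 0], [0, 0, 0]]
    - [[0, 0, 0], [0, 0, 0]]

```text
time_s: 22.9
eef_pos: [674.7, -58.0, 19.8]
ee_rot: [0.0, 0.999, 0.053, -0.0]
force: [-3.3, 0.7, 5.3]
grip_width: 0.397
```

```bash
python3 go.py 674.7 -58.2 19.6
```

```text
t 22.9 pos [674.7 -58.   19.8] th 0.1054 tilt [-1.e-04  1.e-04 -1.e+00] grip 0.397 F [-3.3  0.7  5.3]
d [-0.   0.2  0.2] total norm [-0.      0.0002  0.0003] rows 1 each [-2.0e-05  2.1e-04  3.3e-04]
turn to .105: 0.0005
```

Request:
play_rows:
  steps:
    - [[0, 0, 0], [0, 0, 0]]
    - [[0, 0, 0], [0, 0, 0]]
    - [[0, 0, 0], [0, 0, 0]]
    - [[0, 0, -0.01], [0, 0, 0]]
    - [[0, 0, -0.02], [0, 0, 0]]
    - [[0, 0, -0.04], [0, 0, 0]]
    - [[0, 0, -0.05], [0, 0, 0]]
    - [[0, 0, -0.05], [0, 0, 0]]
    - [[0, 0, 0], [0, 0, 0]]
    - [[0, 0, 0], [0, 0, 0]]
  grip: 0.4

```text
time_s: 23.9
eef_pos: [675.1, -58.1, 148.3]
ee_rot: [0.0, 0.999, 0.053, 0.001]
force: [-0.1, 0.2, -0.6]
grip_width: 0.6
```

```bash
python3 go.py 553.3 -39.6 150;  python3 look.py scene c3 180 340 110 230
```

```text
t 23.9 pos [675.1 -58.1 148.3] th 0.1053 tilt [ 2.5e-03  9.0e-04 -1.0e+00] grip 0.6 F [-0.1  0.2 -0.6]
d [-119.1  -31.2   -2. ] total norm [-0.1589 -0.0416 -0.0027] rows 4 each [-0.03972 -0.0104  -0.00067]
turn to .105: 0.0004
```

View pics/c3.png

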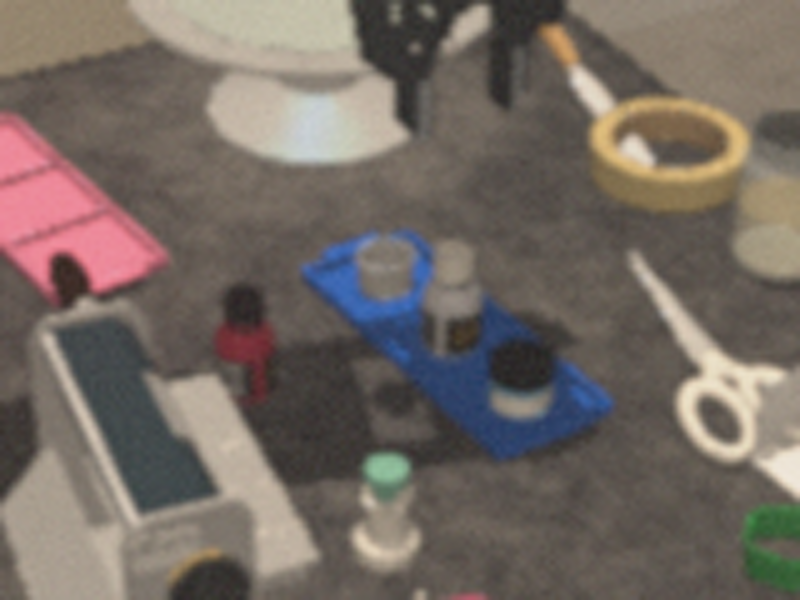

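Blue kit complete and upright. Red bottle next.

Request:
play_rows:
  steps:
    - [[-0.0175, -0.0045, 0], [0, 0, 0]]
    - [[-0.035, -0.0093, 0], [0, 0, 0]]
    - [[-0.035, -0.0093, 0], [0, 0, 0]]
    - [[-0.035, -0.0093, 0], [0, 0, 0]]
    - [[-0.035, -0.0093, 0], [0, 0, 0]]
    - [[0, 0, 0], [0, 0, 0]]
    - [[0, 0, 0], [0, 0, 0]]
    - [[0, 0, 0], [0, 0, 0]]

```text
time_s: 24.75
eef_pos: [554.6, -39.5, 146.2]
ee_rot: [-0.0, 0.999, 0.053, -0.0]
force: [0.2, -0.8, 0.7]
grip_width: 0.599
```

```bash
python3 go.py 553.3 -39.6 73
```

```text
t 24.75 pos [554.6 -39.5 146.2] th 0.1051 tilt [-1.e-04 -1.e-04 -1.e+00] grip 0.599 F [ 0.2 -0.8  0.7]
d [-1.3 -0.1 73.2] total norm [-0.0017 -0.0001  0.0976] rows 2 each [-8.40e-04 -5.00e-05  4.88e-02]
turn to .105: 0.0002
```

Request:
play_rows:
  steps:
    - [[-0.0017, 0, 0.03], [0, 0, 0]]
    - [[0, 0, 0.04], [0, 0, 0]]
    - [[0, 0, 0.027], [0, 0, 0]]
    - [[0, 0, 0], [0, 0, 0]]
    - [[0, 0, 0], [0, 0, 0]]

```text
time_s: 25.25
eef_pos: [553.3, -39.7, 74.1]
ee_rot: [0.0, 0.999, 0.053, 0.0]
force: [0.0, -0.7, 0.9]
grip_width: 0.6
```

```bash
python3 go.py 553.3 -39.6 16;  python3 look.py scene d1 180 300 120 210
```

```text
t 25.25 pos [553.3 -39.7  74.1] th 0.1053 tilt [ 1.e-04  0.e+00 -1.e+00] grip 0.6 F [ 0.  -0.7  0.9]
d [-0.  -0.1 58.1] total norm [-0.0001 -0.0001  0.0774] rows 2 each [-3.000e-05 -4.000e-05  3.872e-02]
turn to .105: 0.0003
```

View pics/d1.png

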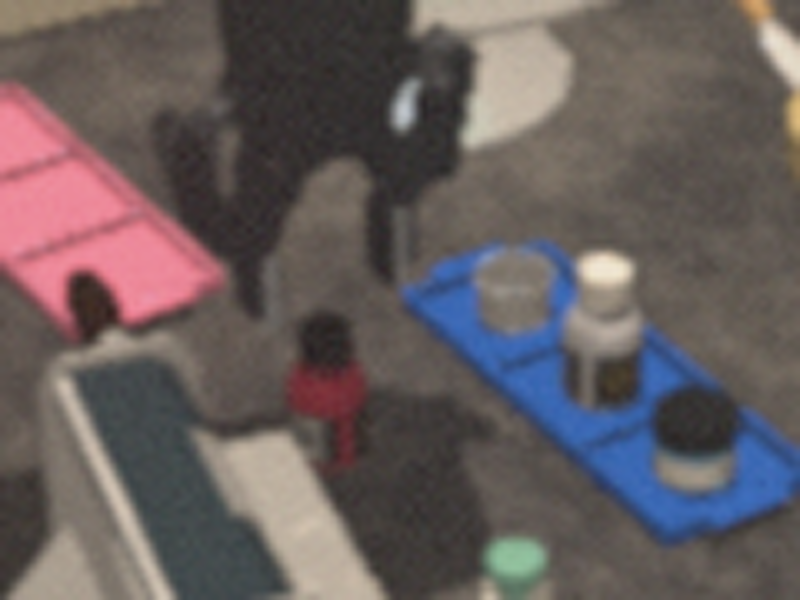

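Request:
play_rows:
  steps:
    - [[0, 0, 0.025], [0, 0, 0]]
    - [[0, 0, 0.025], [0, 0, 0]]
    - [[0, 0, 0.02], [0, 0, 0]]
    - [[0, 0, 0.006], [0, 0, 0]]
    - [[0, 0, 0], [0, 0, 0]]
    - [[0, 0, 0], [0, 0, 0]]
    - [[0, 0, 0], [0, 0, 0]]

```text
time_s: 26.0
eef_pos: [553.3, -39.6, 17.8]
ee_rot: [0.0, 0.999, 0.053, 0.001]
force: [0.4, -0.4, 0.0]
grip_width: 0.599
```

Request:
play_rows:
  steps:
    - [[0, 0, 0], [0, 0, 0]]
    - [[0, 0, 0], [0, 0, 0]]
    - [[0, 0, 0], [0, 0, 0]]
    - [[0, 0, 0], [0, 0, 0]]
    - [[0, 0, 0], [0, 0, 0]]
    - [[0, 0, 0], [0, 0, 0]]
  grip: 0.8
  squeeze: 30

```text
time_s: 26.6
eef_pos: [553.1, -39.6, 17.5]
ee_rot: [0.0, 0.999, 0.053, 0.0]
force: [-1.5, -0.2, 5.6]
grip_width: 0.393
```

Request:
play_rows:
  steps:
    - [[0, 0, -0.01], [0, 0, 0]]
    - [[0, 0, -0.015], [0, 0, 0]]
    - [[0, 0, -0.015], [0, 0, 0]]
    - [[0, 0, -0.03], [0, 0, 0]]
    - [[0, 0, -0.04], [0, 0, 0]]
    - [[0, 0, -0.014], [0, 0, 0]]
    - [[0, 0, 0], [0, 0, 0]]

```text
time_s: 27.3
eef_pos: [553.4, -39.7, 111.4]
ee_rot: [0.001, 0.999, 0.053, 0.002]
force: [0.1, -0.7, -1.2]
grip_width: 0.389
```

```bash
python3 go.py 510 188.5 110; python3 look.py scene d2 180 300 120 210
```

```text
t 27.3 pos [553.4 -39.7 111.4] th 0.1053 tilt [ 0.0031  0.0013 -1.    ] grip 0.389 F [ 0.1 -0.7 -1.2]
d [ -19.2 -231.5    1. ] total norm [-0.0256 -0.3086  0.0013] rows 6 each [-0.00426 -0.05144  0.00022]
turn to .105: 0.0004
```

View pics/d2.png

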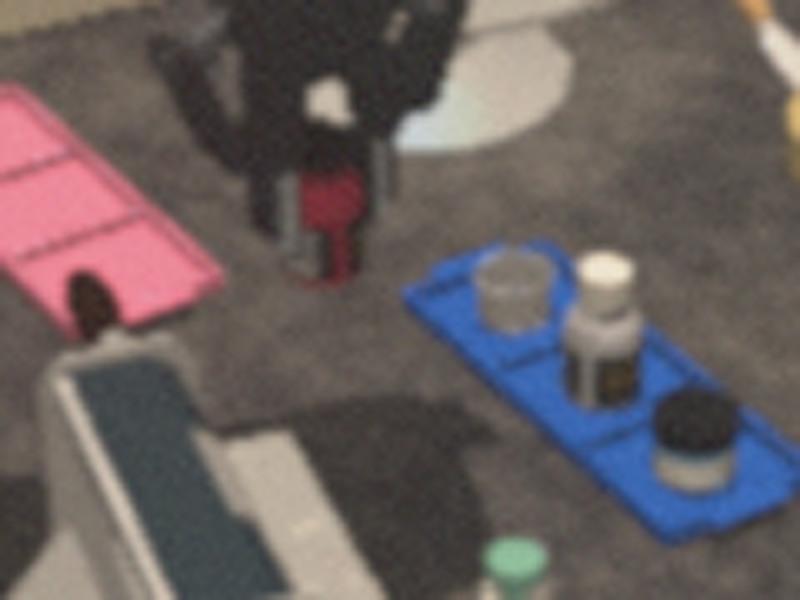

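```bash
python3 - <<'E'
from h import *
np.set_printoptions(precision=1,suppress=True)
def tri(a,b):
    o1,d1=ray("top",a);o2,d2=ray("scene",b)
    t=np.linalg.lstsq(np.stack([d1,-d2],1),o2-o1,rcond=None)[0]
    p=o1+d1*t[0];q=o2+d2*t[1];return (p+q)/2,np.linalg.norm(p-q)
print(tri((129,154),(243,107)),tri((179,272),(165,142)))
E
```

```text
(array([724.7, 212.1,  94. ]), np.float64(0.9717520334131745)) (array([419.9,  67.7, 126.2]), np.float64(7.740190223998552))
```

Request:
play_rows:
  steps:
    - [[-0.0013, -0.016, -0.01], [0, 0, 0]]
    - [[-0.0027, -0.0325, -0.01], [0, 0, 0]]
    - [[-0.0027, -0.0325, 0], [0, 0, 0]]
    - [[-0.0027, -0.0325, 0], [0, 0, 0]]
    - [[-0.0027, -0.0325, 0], [0, 0, 0]]
    - [[-0.0027, -0.0325, 0], [0, 0, 0]]
    - [[0, 0, 0], [0, 0, 0]]

```text
time_s: 28.05
eef_pos: [526.2, 95.4, 124.1]
ee_rot: [-0.0, 0.999, 0.054, -0.001]
force: [-0.2, -0.2, -1.2]
grip_width: 0.393
```

```bash
python3 go.py 510 188.5 110; python3 look.py top d3 80 300 120 290
```

```text
t 28.05 pos [526.2  95.4 124.1] th 0.1084 tilt [-2.1e-03 -9.0e-04 -1.0e+00] grip 0.393 F [-0.2 -0.2 -1.2]
d [ -6.  -94.3  14.2] total norm [-0.008  -0.1257  0.0189] rows 3 each [-0.00268 -0.0419   0.0063 ]
turn to .105: 0.0043
```

View pics/d3.png

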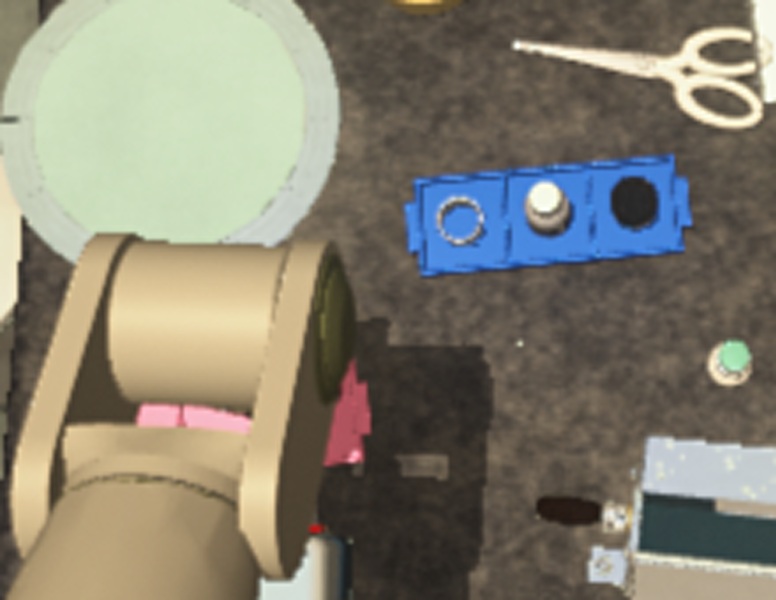

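Request:
play_rows:
  steps:
    - [[-0.0027, -0.032, 0], [0, 0, 0]]
    - [[-0.0027, -0.032, 0], [0, 0, 0]]
    - [[-0.0027, -0.032, 0], [0, 0, 0]]
    - [[0, -0.0297, 0], [0, 0, 0]]
    - [[0, 0, 0], [0, 0, 0]]
    - [[0, 0, 0], [0, 0, 0]]

```text
time_s: 28.7
eef_pos: [511.6, 185.1, 124.4]
ee_rot: [0.0, 0.999, 0.053, -0.0]
force: [-0.6, -0.5, -0.9]
grip_width: 0.397
```

```bash
python3 go.py 510 188.5 28
```

```text
t 28.7 pos [511.6 185.1 124.4] th 0.1055 tilt [-8.e-04  4.e-04 -1.e+00] grip 0.397 F [-0.6 -0.5 -0.9]
d [-1.1 -3.6 96.4] total norm [-0.0015 -0.0048  0.1285] rows 3 each [-0.00051 -0.00159  0.04285]
turn to .105: 0.0006
```

Request:
play_rows:
  steps:
    - [[-0.0015, -0.0048, 0.025], [0, 0, 0]]
    - [[0, 0, 0.03], [0, 0, 0]]
    - [[0, 0, 0.03], [0, 0, 0]]
    - [[0, 0, 0.025], [0, 0, 0]]
    - [[0, 0, 0.012], [0, 0, 0]]
    - [[0, 0, 0.004], [0, 0, 0]]
    - [[0, 0, 0], [0, 0, 0]]
    - [[0, 0, 0], [0, 0, 0]]
    - [[0, 0, 0], [0, 0, 0]]

```text
time_s: 29.6
eef_pos: [510.6, 189.1, 31.1]
ee_rot: [-0.0, 0.999, 0.053, 0.001]
force: [-0.6, -0.4, -1.9]
grip_width: 0.393
```

```bash
python3 go.py 510 188.5 20.3
```

```text
t 29.6 pos [510.6 189.1  31.1] th 0.1052 tilt [ 1.4e-03 -1.0e-04 -1.0e+00] grip 0.393 F [-0.6 -0.4 -1.9]
d [-0.7  0.5 10.8] total norm [-0.0009  0.0007  0.0144] rows 1 each [-0.0009   0.00068  0.01437]
turn to .105: 0.0003
```

Request:
play_rows:
  steps:
    - [[-0.0009, 0, 0.006], [0, 0, 0]]
    - [[0, 0, 0.004], [0, 0, 0]]
    - [[0, 0, 0.003], [0, 0, 0]]
    - [[0, 0, 0.001], [0, 0, 0]]
    - [[0, 0, 0], [0, 0, 0]]
    - [[0, 0, 0], [0, 0, 0]]

```text
time_s: 30.2
eef_pos: [509.4, 189.0, 20.5]
ee_rot: [0.0, 0.999, 0.053, -0.0]
force: [-4.6, -0.7, 10.0]
grip_width: 0.399
```

```bash
python3 go.py 510 188.5 20.3
```

```text
t 30.2 pos [509.4 189.   20.5] th 0.1055 tilt [-3.e-04  1.e-04 -1.e+00] grip 0.399 F [-4.6 -0.7 10. ]
d [0.6 0.6 0.2] total norm [0.0008 0.0008 0.0003] rows 1 each [0.00077 0.00078 0.00027]
turn to .105: 0.0006
```

Request:
play_rows:
  steps:
    - [[0, 0, 0], [0, 0, 0]]
    - [[0, 0, 0], [0, 0, 0]]
    - [[0, 0, 0], [0, 0, 0]]
    - [[0, 0, -0.01], [0, 0, 0]]
    - [[0, 0, -0.02], [0, 0, 0]]
    - [[0, 0, -0.04], [0, 0, 0]]
    - [[0, 0, -0.05], [0, 0, 0]]
    - [[0, 0, -0.05], [0, 0, 0]]
    - [[0, 0, 0], [0, 0, 0]]
    - [[0, 0, 0], [0, 0, 0]]
  grip: 0.4

```text
time_s: 31.2
eef_pos: [509.6, 189.0, 147.9]
ee_rot: [-0.0, 0.999, 0.053, 0.001]
force: [-0.5, -0.2, -0.3]
grip_width: 0.604
```

```bash
python3 go.py 555.5 -284 150;  python3 look.py scene d4 130 290 90 210
```

```text
t 31.2 pos [509.6 189.  147.9] th 0.1053 tilt [ 0.0013 -0.     -1.    ] grip 0.604 F [-0.5 -0.2 -0.3]
d [ -4.  475.2  -2.1] total norm [-0.0054  0.6336 -0.0029] rows 12 each [-0.00045  0.0528  -0.00024]
turn to .105: 0.0004
```

View pics/d4.png

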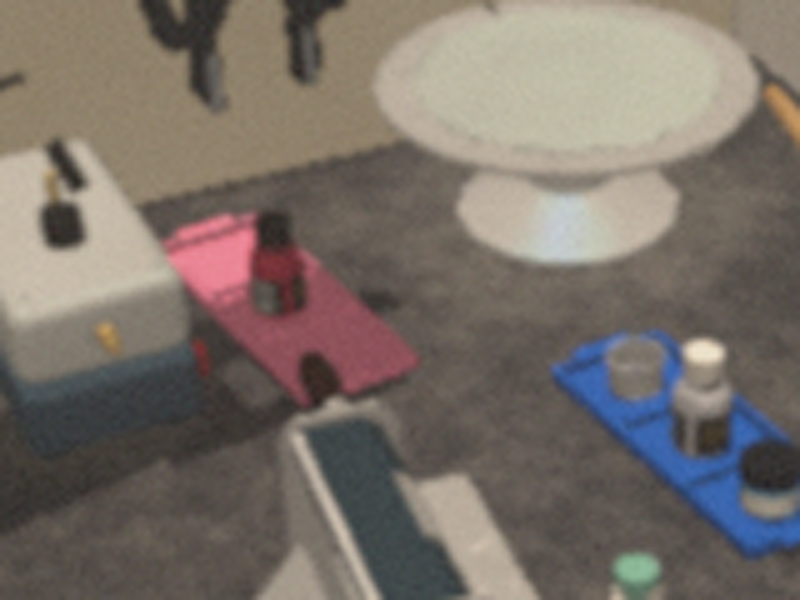

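Request:
play_rows:
  steps:
    - [[0, 0.02, 0], [0, 0, 0]]
    - [[0, 0.0384, 0], [0, 0, 0]]
    - [[0, 0.0384, 0], [0, 0, 0]]
    - [[0, 0.0384, 0], [0, 0, 0]]
    - [[0, 0.0384, 0], [0, 0, 0]]
    - [[0, 0.0384, 0], [0, 0, 0]]
    - [[0, 0.0384, 0], [0, 0, 0]]
    - [[0, 0.0384, 0], [0, 0, 0]]
    - [[0, 0.0384, 0], [0, 0, 0]]
    - [[0, 0.0384, 0], [0, 0, 0]]
    - [[0, 0.0384, 0], [0, 0, 0]]
    - [[0, 0.0384, 0], [0, 0, 0]]
    - [[0, 0.0384, 0], [0, 0, 0]]
    - [[0, 0.0384, 0], [0, 0, 0]]
    - [[0, 0.0384, 0], [0, 0, 0]]
    - [[0, 0.0384, 0], [0, 0, 0]]
    - [[-0.0054, 0.038, 0], [0, 0, 0]]
    - [[0, 0, 0], [0, 0, 0]]
    - [[0, 0, 0], [0, 0, 0]]
  grip: 0.25

```text
time_s: 33.15
eef_pos: [554.5, -284.8, 146.1]
ee_rot: [-0.001, 0.999, 0.052, -0.001]
force: [-0.0, -0.0, -0.4]
grip_width: 0.749
```

```bash
python3 go.py 555.5 -284 36
```

```text
t 33.15 pos [ 554.5 -284.8  146.1] th 0.1039 tilt [-0.0016 -0.0017 -1.    ] grip 0.749 F [-0.  -0.  -0.4]
d [  1.3  -0.5 110.1] total norm [ 0.0017 -0.0007  0.1468] rows 3 each [ 0.00056 -0.00022  0.04892]
turn to .105: -0.0013
```

Request:
play_rows:
  steps:
    - [[0.0013, -0.0005, 0.03], [0, 0, 0]]
    - [[0, 0, 0.035], [0, 0, 0]]
    - [[0, 0, 0.035], [0, 0, 0]]
    - [[0, 0, 0.03], [0, 0, 0]]
    - [[0, 0, 0.017], [0, 0, 0]]
    - [[0, 0, 0], [0, 0, 0]]
    - [[0, 0, 0], [0, 0, 0]]

```text
time_s: 33.85
eef_pos: [556.7, -283.8, 37.9]
ee_rot: [0.0, 0.999, 0.053, 0.0]
force: [-0.3, -0.1, 0.7]
grip_width: 0.75
```

```bash
python3 go.py 555.5 -284 5;  python3 look.py scene e1 220 340 180 270
```

```text
t 33.85 pos [ 556.7 -283.8   37.9] th 0.1057 tilt [ 7.e-04  6.e-04 -1.e+00] grip 0.75 F [-0.3 -0.1  0.7]
d [-1.2  0.1 32.9] total norm [-0.0017  0.0001  0.0438] rows 1 each [-0.00167  0.00013  0.04385]
turn to .105: 0.0009
```

View pics/e1.png

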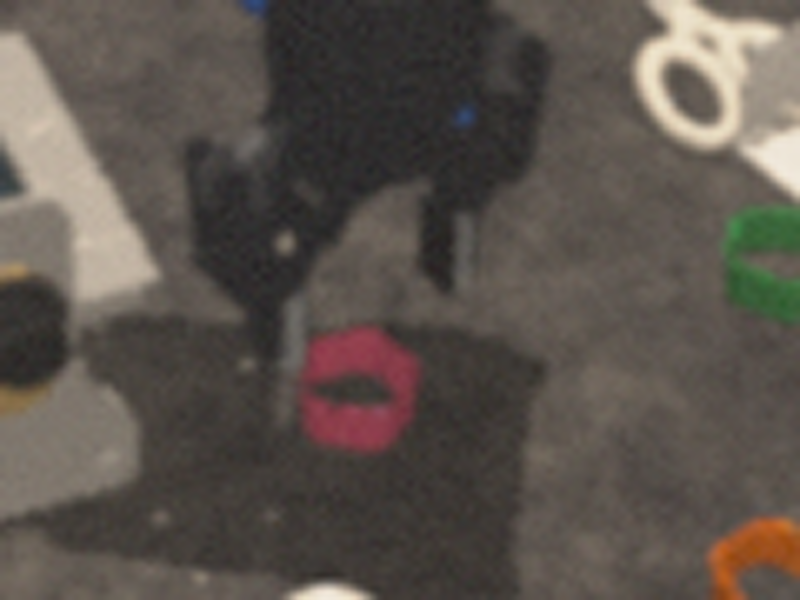

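Request:
play_rows:
  steps:
    - [[-0.0015, 0, 0.018], [0, 0, 0]]
    - [[0, 0, 0.016], [0, 0, 0]]
    - [[0, 0, 0.0095], [0, 0, 0]]
    - [[0, 0, 0], [0, 0, 0]]
    - [[0, 0, 0], [0, 0, 0]]
    - [[0, 0, 0], [0, 0, 0]]

```text
time_s: 34.5
eef_pos: [555.5, -284.2, 4.8]
ee_rot: [0.0, 0.999, 0.053, 0.0]
force: [-0.1, -0.6, 0.2]
grip_width: 0.75
```

```bash
python3 go.py 555.5 -284 5;  python3 look.py scene e2 220 340 180 270
```

```text
t 34.5 pos [ 555.5 -284.2    4.8] th 0.1052 tilt [ 5.e-04  5.e-04 -1.e+00] grip 0.75 F [-0.1 -0.6  0.2]
d [ 0.1 -0.1 -0.2] total norm [ 0.0001 -0.0002 -0.0003] rows 1 each [ 8.0e-05 -2.0e-04 -2.7e-04]
turn to .105: 0.0003
```

View pics/e2.png

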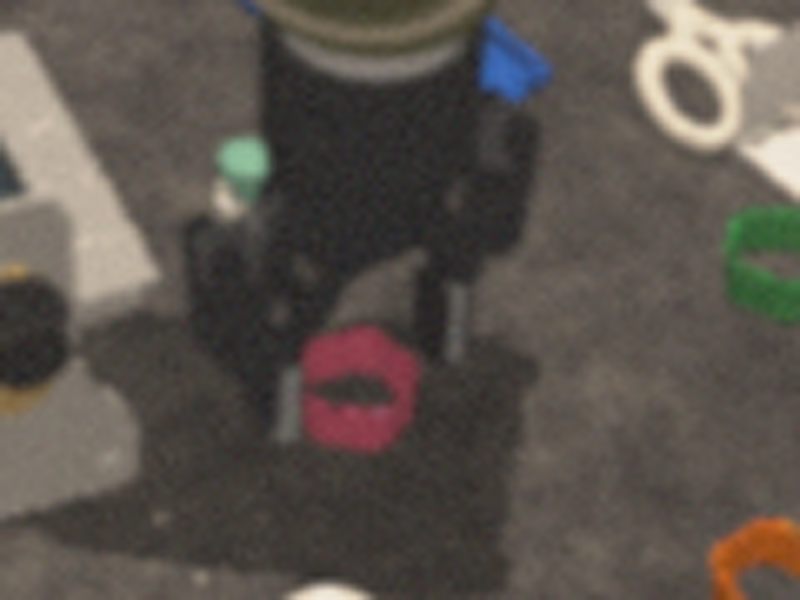

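Request:
play_rows:
  steps:
    - [[0, 0, 0], [0, 0, 0]]
    - [[0, 0, 0], [0, 0, 0]]
    - [[0, 0, 0], [0, 0, 0]]
    - [[0, 0, 0], [0, 0, 0]]
    - [[0, 0, 0], [0, 0, 0]]
    - [[0, 0, 0], [0, 0, 0]]
  grip: 0.7
  squeeze: 25

```text
time_s: 35.15
eef_pos: [555.5, -284.1, 5.0]
ee_rot: [0.0, 0.999, 0.053, 0.0]
force: [-1.0, 1.1, 6.0]
grip_width: 0.474
```

Request:
play_rows:
  steps:
    - [[0, 0, -0.01], [0, 0, 0]]
    - [[0, 0, -0.015], [0, 0, 0]]
    - [[0, 0, -0.015], [0, 0, 0]]
    - [[0, 0, 0], [0, 0, 0]]

```text
time_s: 35.55
eef_pos: [556.1, -284.6, 36.6]
ee_rot: [0.001, 0.999, 0.053, 0.001]
force: [-0.4, -0.9, 0.1]
grip_width: 0.472
```

```bash
python3 go.py 518.4 122 150;  python3 look.py scene e3 220 340 180 270
```

```text
t 35.55 pos [ 556.1 -284.6   36.6] th 0.1053 tilt [ 0.0025  0.0024 -1.    ] grip 0.472 F [-0.4 -0.9  0.1]
d [   5.6 -408.  -114.3] total norm [ 0.0074 -0.544  -0.1525] rows 11 each [ 0.00067 -0.04946 -0.01386]
turn to .105: 0.0004
```

View pics/e3.png

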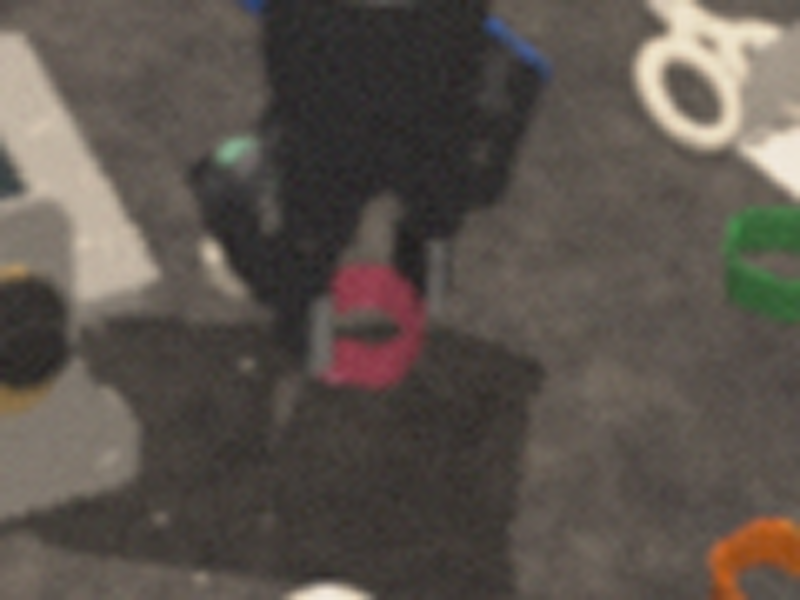

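Request:
play_rows:
  steps:
    - [[0, 0, -0.03], [0, 0, 0]]
    - [[0, 0, -0.04], [0, 0, 0]]
    - [[0, 0, -0.04], [0, 0, 0]]
    - [[0, 0, -0.04], [0, 0, 0]]
    - [[0, -0.02, 0], [0, 0, 0]]
    - [[0, -0.0375, 0], [0, 0, 0]]
    - [[0, -0.0375, 0], [0, 0, 0]]
    - [[0, -0.0375, 0], [0, 0, 0]]
    - [[0, -0.0375, 0], [0, 0, 0]]
    - [[0, -0.0375, 0], [0, 0, 0]]
    - [[0, -0.0375, 0], [0, 0, 0]]
    - [[0, -0.0375, 0], [0, 0, 0]]
    - [[0, -0.0375, 0], [0, 0, 0]]
    - [[0, -0.0375, 0], [0, 0, 0]]
    - [[0, -0.0375, 0], [0, 0, 0]]
    - [[0, -0.0375, 0], [0, 0, 0]]
    - [[0, -0.0375, 0], [0, 0, 0]]
    - [[0, -0.0375, 0], [0, 0, 0]]
    - [[0.0074, -0.036, 0], [0, 0, 0]]
    - [[0, 0, 0], [0, 0, 0]]

```text
time_s: 37.6
eef_pos: [517.0, 124.7, 145.9]
ee_rot: [-0.0, 0.999, 0.054, -0.001]
force: [0.4, -1.0, 0.3]
grip_width: 0.469
```

```bash
python3 go.py 518.4 122 18
```

```text
t 37.6 pos [517.  124.7 145.9] th 0.1086 tilt [-1.5e-03 -7.0e-04 -1.0e+00] grip 0.469 F [ 0.4 -1.   0.3]
d [  1.3   3.  127.9] total norm [0.0018 0.004  0.1706] rows 4 each [0.00044 0.00099 0.04265]
turn to .105: 0.0045
```

Request:
play_rows:
  steps:
    - [[0.0015, 0.004, 0.03], [0, 0, 0]]
    - [[0, 0, 0.035], [0, 0, 0]]
    - [[0, 0, 0.035], [0, 0, 0]]
    - [[0, 0, 0.035], [0, 0, 0]]
    - [[0, 0, 0.02], [0, 0, 0]]
    - [[0, 0, 0.008], [0, 0, 0]]
    - [[0, 0, 0], [0, 0, 0]]
    - [[0, 0, 0], [0, 0, 0]]
    - [[0, 0, 0], [0, 0, 0]]

```text
time_s: 38.5
eef_pos: [519.8, 119.1, 25.5]
ee_rot: [0.0, 0.999, 0.053, 0.001]
force: [-0.3, 0.2, -0.0]
grip_width: 0.467
```

```bash
python3 go.py 518.4 122 7.7;  python3 look.py scene e4 140 260 100 190
```

```text
t 38.5 pos [519.8 119.1  25.5] th 0.1053 tilt [ 1.5e-03  1.0e-04 -1.0e+00] grip 0.467 F [-0.3  0.2 -0. ]
d [-1.1 -3.  17.8] total norm [-0.0015 -0.0041  0.0237] rows 1 each [-0.00151 -0.00407  0.02374]
turn to .105: 0.0003
```

View pics/e4.png

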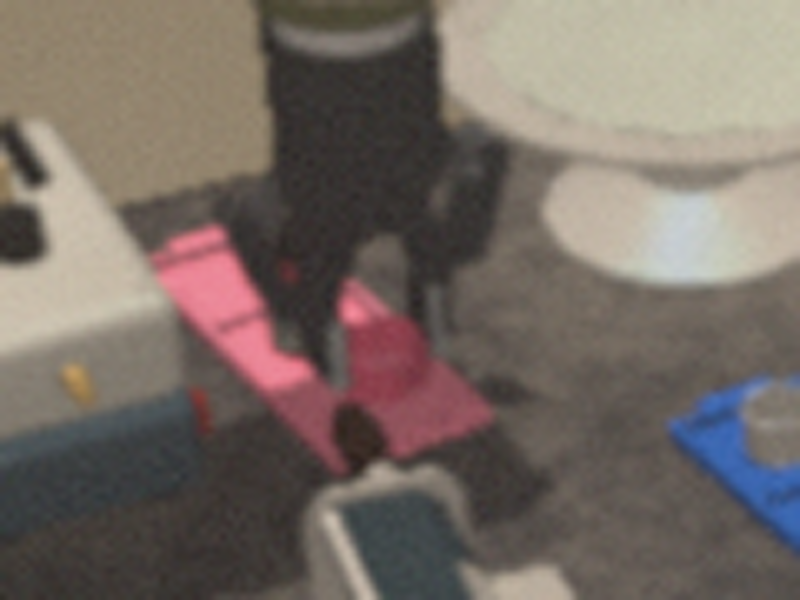

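Request:
play_rows:
  steps:
    - [[-0.0015, -0.0038, 0.01], [0, 0, 0]]
    - [[0, 0, 0.006], [0, 0, 0]]
    - [[0, 0, 0.004], [0, 0, 0]]
    - [[0, 0, 0.003], [0, 0, 0]]
    - [[0, 0, 0.0008], [0, 0, 0]]
    - [[0, 0, 0], [0, 0, 0]]
    - [[0, 0, 0], [0, 0, 0]]

```text
time_s: 39.25
eef_pos: [517.8, 122.0, 7.8]
ee_rot: [0.0, 0.999, 0.053, -0.0]
force: [-6.7, 0.4, 14.4]
grip_width: 0.47
```

```bash
python3 go.py 518.4 122 7.7
```

```text
t 39.25 pos [517.8 122.    7.8] th 0.1055 tilt [-5.e-04  0.e+00 -1.e+00] grip 0.47 F [-6.7  0.4 14.4]
d [0.6 0.  0.1] total norm [0.0009 0.     0.0002] rows 1 each [8.6e-04 3.0e-05 1.8e-04]
turn to .105: 0.0007
```

Request:
play_rows:
  steps:
    - [[0, 0, -0.0007], [0, 0, 0]]
    - [[0, 0, 0], [0, 0, 0]]
    - [[0, 0, 0], [0, 0, 0]]
    - [[0, 0, 0], [0, 0, 0]]
  grip: 0.43

```text
time_s: 39.65
eef_pos: [517.9, 121.8, 7.2]
ee_rot: [-0.0, 0.999, 0.053, -0.0]
force: [0.5, -0.9, -0.0]
grip_width: 0.568
```

Request:
play_rows:
  steps:
    - [[0, 0, -0.006], [0, 0, 0]]
    - [[0, 0, -0.01], [0, 0, 0]]
    - [[0, 0, -0.02], [0, 0, 0]]
    - [[0, 0, -0.04], [0, 0, 0]]
    - [[0, 0, -0.05], [0, 0, 0]]
    - [[0, 0, -0.05], [0, 0, 0]]
    - [[0, 0, -0.03], [0, 0, 0]]
    - [[0, 0, 0], [0, 0, 0]]

```text
time_s: 40.45
eef_pos: [519.4, 121.9, 165.7]
ee_rot: [0.0, 0.999, 0.053, 0.003]
force: [-0.3, 0.4, -0.4]
grip_width: 0.569
```

```bash
python3 look.py scene e5 140 260 100 190; python3 go.py 520 -60 200
```

```text
t 40.5 pos [518.4 121.9 163.4] th 0.1053 tilt [ 3.1e-03  3.0e-04 -1.0e+00] grip 0.566 F [-0.4 -0.5 -0.8]
d [-17.4 181.1 -36.6] total norm [-0.0232  0.2414 -0.0488] rows 5 each [-0.00465  0.04828 -0.00976]
turn to .105: 0.0004
```

View pics/e5.png

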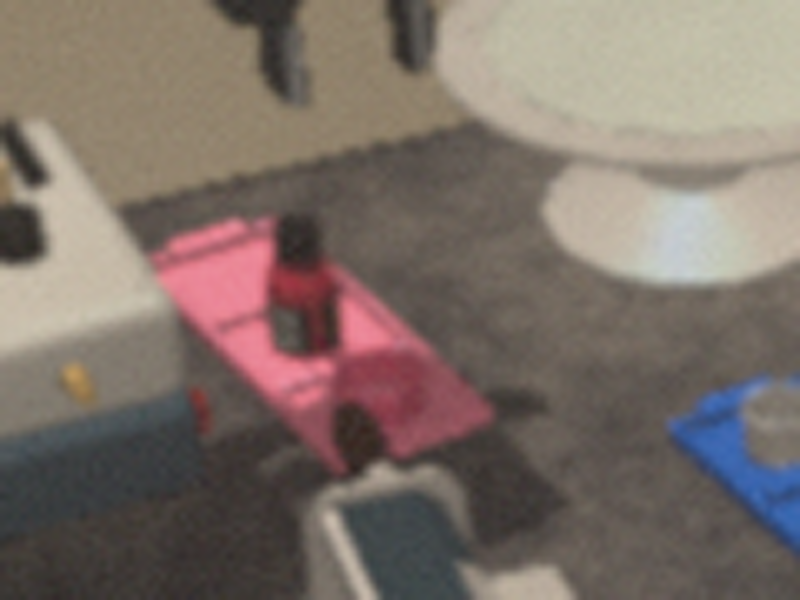

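Request:
play_rows:
  steps:
    - [[0, 0.02, -0.02], [0, 0, 0]]
    - [[0, 0.04, -0.02], [0, 0, 0]]
    - [[0, 0.04, 0], [0, 0, 0]]
    - [[0, 0.04, 0], [0, 0, 0]]
    - [[0, 0.04, 0], [0, 0, 0]]
    - [[0, 0.04, 0], [0, 0, 0]]
    - [[0, 0.04, 0], [0, 0, 0]]
    - [[0, 0.04, 0], [0, 0, 0]]
    - [[0, 0.04, 0], [0, 0, 0]]
    - [[0, 0.04, 0], [0, 0, 0]]
    - [[0, 0.04, 0], [0, 0, 0]]
    - [[0, 0.04, 0], [0, 0, 0]]
    - [[0, 0.04, 0], [0, 0, 0]]
    - [[0, 0.04, 0], [0, 0, 0]]
    - [[0, 0.03, 0], [0, 0, 0]]
    - [[0, 0, 0], [0, 0, 0]]
    - [[0, 0, 0], [0, 0, 0]]

```text
time_s: 42.2
eef_pos: [562.5, -302.8, 190.6]
ee_rot: [-0.001, 0.999, 0.052, -0.001]
force: [0.4, 0.5, 0.3]
grip_width: 0.569
```

```bash
python3 look.py top f1 95 395 140 280; python3 look.py scene f2 140 340 100 250; python3 go.py 520 -60 200
```

```text
t 42.3 pos [ 562.8 -302.1  191.4] th 0.1062 tilt [-7.e-04 -9.e-04 -1.e+00] grip 0.572 F [-0.8  0.4  0.2]
d [ -16.9 -245.3   -8.4] total norm [-0.0225 -0.3271 -0.0112] rows 7 each [-0.00322 -0.04673 -0.0016 ]
turn to .105: 0.0015
```

View pics/f1.png

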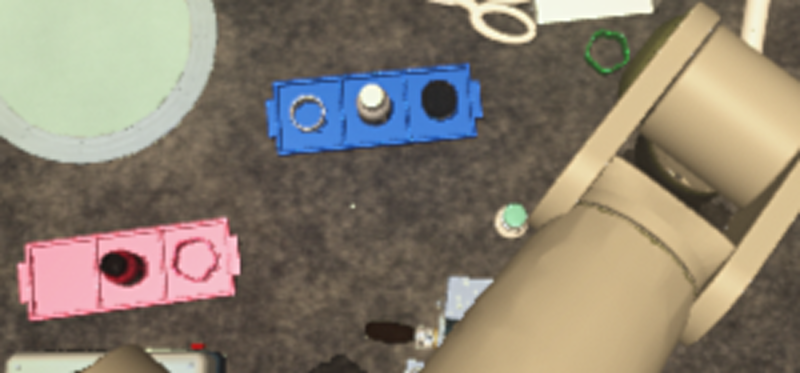

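View pics/f2.png

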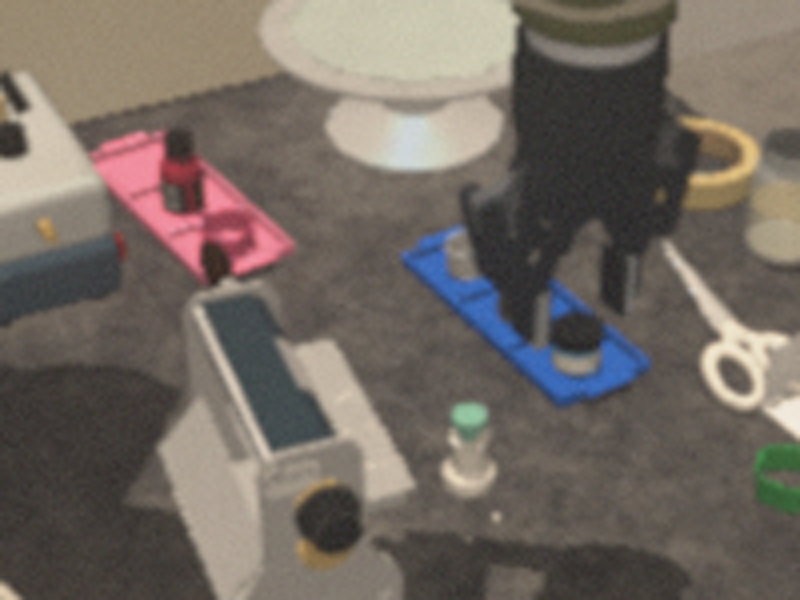

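```bash
python3 - <<'E'
from h import *
np.set_printoptions(precision=1,suppress=True)
top=cv2.imread("pics/f1_full.png");H,S,V=cv2.split(cv2.cvtColor(top,cv2.COLOR_BGR2HSV))
def loc(t,p):
    x,y,a=t;a=np.radians(a);d=np.array(p)-[x,y];return np.array([d[0]*np.cos(a)+d[1]*np.sin(a),-d[0]*np.sin(a)+d[1]*np.cos(a)])
P=(510,188.5,7.2);B=(674.7,-58.2,5.2)
c=lambda u,v:(95+u*.375-.3,140+v*.375-.3)
for nm,t,px,z in [("ruby cap",P,c(118,265),66),("blossom",P,c(198,260),23),("round",B,c(308,113),26),("silver cap",B,c(373,97),66),("sky",B,c(440,99),34)]:
    print(nm,loc(t,at("top",px,z)))
p=blob((H>60)&(H<100)&(S>25)&(V>90),(275,296,212,232));print("plunger",at("top",p,57))
a=cv2.imread("pics/scene0.png");b=cv2.imread("pics/f2_full.png")
g=lambda i:cv2.cvtColor(i,cv2.COLOR_BGR2GRAY)
for nm,(x0,x1,y0,y1) in {"rose":(256,282,266,294),"plunger":(248,266,200,226)}.items():
    r=cv2.matchTemplate(g(b),g(a)[y0:y1,x0:x1],cv2.TM_CCOEFF_NORMED);m=cv2.minMaxLoc(r);print(nm,m[1],np.array(m[3])-[x0,y0])
E
```

```text
ruby cap [-3.1 -5.5]
blossom [ -2.6 -73.6]
round [-2.7 66.6]
silver cap [-2.5 -1.9]
sky [ -2.7 -68.5]
[np.int32(284), np.int32(217), np.int32(8), np.int32(8), np.int32(50)] [287.5 220.4] (287.2, 220.4) 4.0 plunger [ 555.9 -197.1]
rose 0.9845728874206543 [0 0]
plunger 0.9819474220275879 [0 0]
```

```bash
python3 -c "
from rig import ctrl
print(ctrl.finish_job())"
```

```text
the job is handed in; nothing more can be done
None
```

Both kits are made up and the job is handed in, at about 42 s of robot time. `finish_job` gave no verdict.

- **Pink tray:** the red bottle is in the middle pocket and the hot-pink blossom cutter is in the near end pocket.
- **Blue tray:** the silver bottle is in the middle pocket, the round cutter in the far end pocket and the black-lidded pot in the near end pocket.
- **Placing:** each piece was lowered until the wrist force showed contact with the tray floor (4 to 14 N), then released.

Last checks, from the final pictures:

| Piece | Offset across tray (mm) | Offset along tray (mm) |
|---|---|---|
| Red bottle | 3.1 | 5.5 |
| Blossom cutter | 2.6 | 6.6 |
| Round cutter | 2.7 | 0.4 |
| Silver bottle | 2.5 | 1.9 |
| Black-lidded pot | 2.7 | 1.5 |

- **Position:** all five pieces are within 7 mm of their pocket centres. The positions were read by hand from the top picture.
- **Upright:** every piece looked upright by eye; I did not measure tilt or height separately. The pink-tray cutter was partly hidden by the pasta machine in the scene view, so I relied on the top view for it.
- **Left standing:** the white-lidded pot and the plunger cutter match the first scene picture with zero pixel shift.
- **Arm:** the gripper was clear of everything at hand-in, about 190 mm above the worktop.

No check failed or disagreed.

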